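# Pack the cast bars and latch the transport case

## Task

Pack all the silver bars from the steel tray into the blue case: lay them flat in the channel inside, crosswise and side by side, slide the orange stop until it closes the row up against the channel's plain end with no gaps, and lock the stop by turning its black wing knob clockwise as far as it goes. Then close the lid, swing the latch's wire loop up and over the keeper on the front of the lid, and press the red lever all the way down so that the lid is pulled tight. Leave the jar, the bottle and the brush standing or lying where they are.

Things in the scene. Friction and masses are not known exactly. Their poses are not given: they have to be found in the camera images.
- case: Blue transport case fixed to the bench, 180 deep (x) x 220 wide (y) x 105 high without its lid, walls 6 thick. Origin: centre of its underside; x points from the front (latch side) to the back (hinge side), y to the left seen from the robot, z up. Inside is a padded floor at z = 45; the channel for the bars runs along y, centred at x = -32, from the right wall (y = -104) to the left (y = 104).
- row_end (a point): Middle of the channel's plain end at floor level, at (-32, -104, 45) mm in the case's frame, axes as the case's; the row of bars grows from here to +y. The channel has rails 6 high, 4 thick, 50 apart: bars lie across it (their 42 mm length along x) and can be held by their ends above the rails.
- stop (a joint): The orange stop, a block 46 (x) x 34 (y) x 18 that slides along the channel: free length in m between the plain end and the stop's face (0 to 0.144). n bars closed up need 0.026 x n. Unlocked it slides with about 1 N (more when pushing bars) and stays put; it can be dragged by its knob.
- stop_face (a point): Centre of the stop's face that meets the row, 8 mm above the channel floor; axes as the case's (the bars lie on its -y side).
- knob (a joint): Angle of the black wing knob on top of the stop, rad: 0 loose to 1.5 at its end stop, growing clockwise seen from above; it clamps from about 0.8, and counts as locked above 1.2. It stays where it is left; about 0.1 N m turns it.
- knob_grip (a point): On the knob's axis, 41 mm above the channel floor, 17 mm behind (+y of) the stop's face. The wing is 40 long x 12 thick, from 23 to 45 mm above the channel floor; the top of the stop's block is at 19 mm. At knob angle 0 the wing's length lies along the case's x; it turns clockwise with the knob.
- lid (a joint): Angle of the lid, rad: 0 fully down and tight, about 1.6 standing open; hinged along the back edge. A stiff hinge holds it open; 2 to 3 N at its front edge swing it down, and below about 0.7 it may sink shut by itself. A soft gasket then holds it up at about 0.02 to 0.03 until the latch pulls it down (about 12 N).
- lid_hinge (a point): Middle of the lid's hinge line, at (90, 0, 107) mm in the case's frame. The lid is a slab 180 (from the hinge to the front edge) x 220 wide x 16 thick; its underside passes through the hinge line.
- lid_edge (a point): Middle of the lid's front edge, on its upper (outer) face.
- keeper (a point): Seat of the keeper, where the loop's bar must end: an upturned hook 20 wide, midway on the lid's front. A strike plate 34 wide x 2 thick covers the lid's front and rises 38 above the lid's underside; before it a shelf (top 6 above the underside) ends 15 mm in front of the lid in an upturned lip, 3 thick, 7 high over the shelf. The bar passes over the lip and comes down between lip and plate.
- lever (a joint): Angle of the red latch lever on the front of the case, rad: 0 fully down (closed), 1.75 fully raised. It stays where it is left. At 0 its handle points down and 30 degrees outward; it swings outward and up with the angle. To press it down the free end needs 2 to 6 N; the last bit snaps over centre.
- lever_pivot (a point): The lever's axis (along the case's y), at (-98, 0, 62) mm in the case's frame, 8 mm in front of the case's front face. The handle is a flat bar 22 wide x 6 thick, its middle line reaching from 8 to 58 mm from this axis.
- lever_tip (a point): On the lever handle's middle line, 56 mm from its pivot.
- bail (a joint): Angle of the wire loop relative to the lever, rad (-2.3 to 0.5). Lever angle + this = the loop's lean: 0 upright, positive leaning towards the case. The loop swings freely and falls to whichever side it leans: outward to its stop at -2.3, or in against the strike plate.
- bail_bar (a point): Middle of the loop's cross bar: round wire 34 long, 5 thick, along the case's y, 75.4 mm from the loop's pivot. The loop straddles keeper and lever. Its pivot is on the lever, 22 mm from the lever's axis: with the lever at 0 it lies 10 degrees from straight below that axis, towards the case, and swings outward and up with the lever.
- tray: Fixed stainless steel tray, 270 (x) x 240 (y) x 14 high, walls and floor 3 thick. Origin: centre of its underside.
- bar1: Silver cast bar, 42 (x) x 26 (y) x 16 high, about 0.18 kg, lying in the tray (some may be absent). Origin: centre of its underside, z up.
- bar2: Silver cast bar, 42 (x) x 26 (y) x 16 high, about 0.18 kg, lying in the tray (some may be absent). Origin: centre of its underside, z up.
- bar3: Silver cast bar, 42 (x) x 26 (y) x 16 high, about 0.18 kg, lying in the tray (some may be absent). Origin: centre of its underside, z up.
- bar4: Silver cast bar, 42 (x) x 26 (y) x 16 high, about 0.18 kg, lying in the tray (some may be absent). Origin: centre of its underside, z up.
- jar: White plastic jar, 68 across, 80 high, standing on the bench: leave alone. Origin: centre of its underside.
- flask: Amber bottle with a white cap, 48 across, 110 high, standing on the bench: leave alone. Origin: centre of its underside.
- brush: Hand brush lying on the bench: leave alone.
There are look-alikes about, which are no part of the job. Leave any pink look-alike of the bar3 alone.

How it is judged:
By the outcome, as a careful person would: the job done as asked, in the order asked, and still so for the second after the job is handed in, with the robot touching nothing.
Of bar1, bar2, bar3, bar4 only 2 to 4 are there at a start; the rules pass over those that are not, and their reading is None.
At some moment in a run one of bar1, bar2, bar3, bar4 may be knocked a few centimetres aside while the robot is not near it.
Once in a run the grip may slacken for a moment while it holds something.
It also fails if it takes over 208 s, if anything falls off the work surface, if the arm or the gripper's body presses on something with over 40 N, if the wrist force passes 120 N, or if a joint passes its speed limit or range.

## Robot

A 6-joint arm with a two-finger parallel gripper is mounted at the origin on the work surface. World frame = base frame: x ahead of the robot, y to its left, z up, the work surface at z = 0. Lengths are in m, angles in rad, forces in N, time in s.
With the tool pointing down it reaches from about 0.375 to 0.925 m from the base axis. Payload 5.7 kg.
Tool frame: the origin (TCP) lies at the very end of the fingers, on their centre line; the grasp point (between the pads) lies 19 mm behind it (bot.pinch_z is the distance from the TCP to the grasp point, in m); z points along the fingers, y is the direction in which the jaws open and shut (so a half turn about z gives the same grasp; the last joint's range is limited). The gripper opens to 88 mm and grips with 3 to 60 N. Pads are 20 mm wide; open, the fingers measure 115 mm over their backs; the gripper's body (75 mm by 178 mm) begins 61 mm behind the grasp point.
Start: joints at [-1.326, 0.359, 1.51, -0, 1.272, -0.115], TCP at [0.211, -0.562, 0.185] pointing down, gripper open.
Joint ranges: [-2.97, 2.97], [-1.01, 2.36], [0.21, 2.38], [-0.96, 4.11], [0.2, 2.71], [-2.98, 2.98]. Speed limits (rad/s): [2.39, 2.39, 3.14, 3.14, 3.14, 3.14].

## Interface

Orientations are given as a rotation vector (axis times angle).
In Python, from bench import bot gives the robot as it stands.
- The arm moves only by the tool arm_command, never from a script. Its argument "rows" is a list of rows, each a list of 2 entries, a list of its own where there are three numbers: the shift along the tool's x, y, z in m, then the turn about the tool's z in degrees. A call has exactly 10 rows; each row is the pose to reach, as a shift and turn from the pose measured when the call began, along the tool's axes at that moment; what a row does not reach only later rows make up. A row lasts 1/8 s, in which the tool goes at most 62.5 mm and 10.7 degrees, less where a joint would pass 70% of its speed; a pose out of reach is approached as far as the arm can. A call with a gripper value outside its range is refused whole. "fingers" is the closure, from -1 (fully open) to 1 (shut), so that 0 is half open, set as the call begins (left out, the last holds). The fingers move at their own pace and stop on an object; "grip_force" is the grip in N (left out, the last holds). Time passes only in rows, so rows that repeat a pose let the fingers close, or fill a call up. It gives the time, the measured TCP pose, the force and the opening at its end, in the units of the state.
- bot.sense(): the state, without advancing time (a new reading comes with each control period).
- bot.camera(name): name is "side" or "top"; returns a dict with "img" (480x640x3 uint8, red, green, blue), "camera_matrix" (3x3 intrinsics, pixels), "k1" (the pictures are not rectified: a ray, as slopes to the right and down, at radius r is drawn at 1 + k1 r^2 times it, then the intrinsics apply), "pose" (4x4, takes a point from camera to world coordinates). Camera axes: x right, y up, looking along -z (the intrinsics and any distortion apply to the point x, -y, -z); pixel columns grow to the right and rows downward; lengths in m; the calibration is good to about 2 mm. A picture is of the moment at which its call begins. There is no depth.
- bot.close_job(): hands the job in, once; it reports no verdict.
The state is a dict: "time": time; "joint_positions": joint angles; "joint_velocities": joint speeds; "tau": joint torques, N m; "position": TCP position; "tool_rot": TCP orientation; "contact_force": force on the tool from outside, world axes, zero at the start; "torque": the same for the moment, N m; "grip_width": finger opening in m.
Only numpy, scipy, OpenCV 4.12 (cv2) and the standard library are available. Lean on these libraries where they do the work, as an engineer would, in place of code of your own. Each camera call takes 0.05 s, during which the arm holds its last target.

## Working session

There is one attempt and no reset: what is moved stays moved. The work goes in short steps, Python scripts to look and compute and a tool call to move; the robot and the scene stay as the last step left them, time stands still between calls to the robot, and variables do not carry over. Pictures are saved under pics/ and viewed, and the job is handed in when it is done.

Besides the shell and the picture viewer there is one more tool, called after "Request:" as name(argument=value, ...) on one line, values as JSON. arm_command: Moves the arm, as the interface text tells. Its arguments: {"type":"object","properties":{"rows":{"type":"array"},"fingers":{"type":"number"},"grip_force":{"type":"number"}},"required":["rows"]}

```bash
ls; mkdir -p pics; python3 - <<'E'
from bench import bot
import cv2
for n in("side","top"):
    c=bot.camera(n); cv2.imwrite(f"pics/{n}0.png",c["img"][:,:,::-1]); print(c["camera_matrix"],c["k1"],c["pose"])
print(bot.sense(),bot.pinch_z)
E
```

```text
pics
[[476.21483228   0.         324.31352276]
 [  0.         476.21483228 240.76610491]
 [  0.           0.           1.        ]] -0.09693174843905696 [[-0.6898717   0.49950099 -0.52399981  0.07582227]
 [-0.72379459 -0.46182545  0.51267792  0.39379699]
 [ 0.01408668  0.73295021  0.68013642  0.71943831]
 [ 0.          0.          0.          1.        ]]
[[540.98889284   0.         318.42526322]
 [  0.         540.98889284 235.97472666]
 [  0.           0.           1.        ]] -0.10144649856657008 [[ 0.1152431   0.97030439 -0.21266974  0.28755885]
 [-0.99332936  0.1134268  -0.02076376 -0.0786179 ]
 [ 0.00397528  0.21364398  0.9769035   1.39486657]
 [ 0.          0.          0.          1.        ]]
{'time': 0.1, 'joint_positions': array([-1.32610950e+00,  3.59414840e-01,  1.51127839e+00,  3.74989469e-07,
        1.27249606e+00, -1.15091494e-01]), 'joint_velocities': array([ 2.24447969e-03, -7.25886585e-04, -2.46973570e-03, -4.58659913e-04,
        1.89299955e-05,  1.63144380e-04]), 'tau': array([ 1.66784070e-03, -5.16355741e+01, -2.71407688e+01,  6.77981554e-02,
        2.76389538e-02, -3.32559273e-05]), 'position': array([ 0.21107822, -0.56094669,  0.18442193]), 'tool_rot': array([-3.08933086e+00, -5.61810159e-01,  1.61754831e-04]), 'contact_force': array([ 0.65322544,  0.54342577, -0.73193305]), 'torque': array([-0.02154612,  0.03198537,  0.01073322]), 'grip_width': 0.08792958651305506} 0.0187
```

View pics/side0.png

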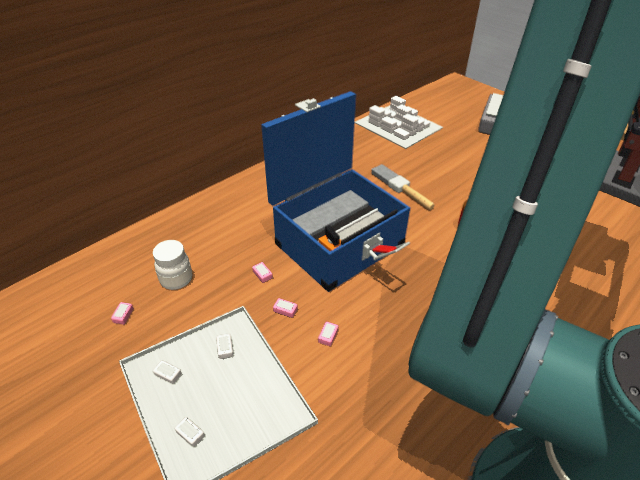

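View pics/top0.png

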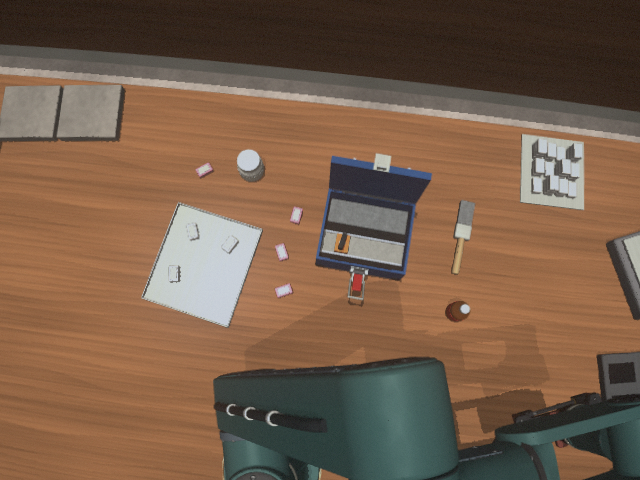

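```bash
cat > h.py <<'E'
from bench import bot
import numpy as np, cv2
from scipy.spatial.transform import Rotation as R
def ray(c,uv):
    K=c["camera_matrix"]; d=np.array([-0.,0])
    pd=np.array([(uv[0]-K[0,2])/K[0,0],(uv[1]-K[1,2])/K[1,1]])
    u=cv2.undistortPoints(np.array([[uv]],float),K,np.array([c["k1"],0,0,0.]))[0,0]
    T=c["pose"]; return T[:3,3],T[:3,:3]@np.array([u[0],-u[1],-1.])
def plane(c,uv,z):
    o,d=ray(c,uv); return o+d*(z-o[2])/d[2]
def proj(c,p):
    T=c["pose"]; q=T[:3,:3].T@(np.asarray(p,float)-T[:3,3]); q=np.array([q[0],-q[1],-q[2]])
    return cv2.projectPoints(q.reshape(1,1,3),np.zeros(3),np.zeros(3),c["camera_matrix"],np.array([c["k1"],0,0,0.]))[0].ravel()
def tri(c1,u1,c2,u2):
    o1,d1=ray(c1,u1);o2,d2=ray(c2,u2);d1/=np.linalg.norm(d1);d2/=np.linalg.norm(d2)
    A=np.stack([d1,-d2],1);t=np.linalg.lstsq(A,o2-o1,rcond=None)[0]
    a=o1+d1*t[0];b=o2+d2*t[1];return (a+b)/2,np.linalg.norm(a-b)
def crop(c,name,x0,y0,x1,y1,s):
    im=cv2.resize(c["img"][y0:y1,x0:x1,::-1],None,fx=s,fy=s,interpolation=cv2.INTER_CUBIC)
    cv2.imwrite("pics/"+name,im)
def st():
    s=bot.sense(); Rm=R.from_rotvec(s["tool_rot"]).as_matrix(); return s,Rm
def go(target,yaw_y=None):
    """shift in tool axes to reach world target TCP; turn to bring tool y axis along world heading yaw_y (deg)"""
    s,Rm=st(); d=Rm.T@(np.array(target)-s["position"]); out="t=%.1f pos=%s shift=%s"%(s["time"],s["position"].round(4),d.round(4))
    cur=np.degrees(np.arctan2(Rm[1,1],Rm[0,1]))
    out+=" yhead=%.1f z=%s"%(cur,Rm[:,2].round(3))
    if yaw_y is not None:
        dy=(yaw_y-cur+90)%180-90
        out+=" turn=%.1f (tool z down => turn +=cw)"%(-dy)
        out+=" j6=%.2f"%s["joint_positions"][5]
    print(out)
E
python3 - <<'E'
from h import *
c=bot.camera("top"); crop(c,"t1.png",300,140,450,320,4); crop(c,"t2.png",130,190,280,335,5)
c=bot.camera("side"); crop(c,"s1.png",250,80,430,300,3.6 and 3)
import pickle
E
```

```text
(no output)
```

View pics/t1.png

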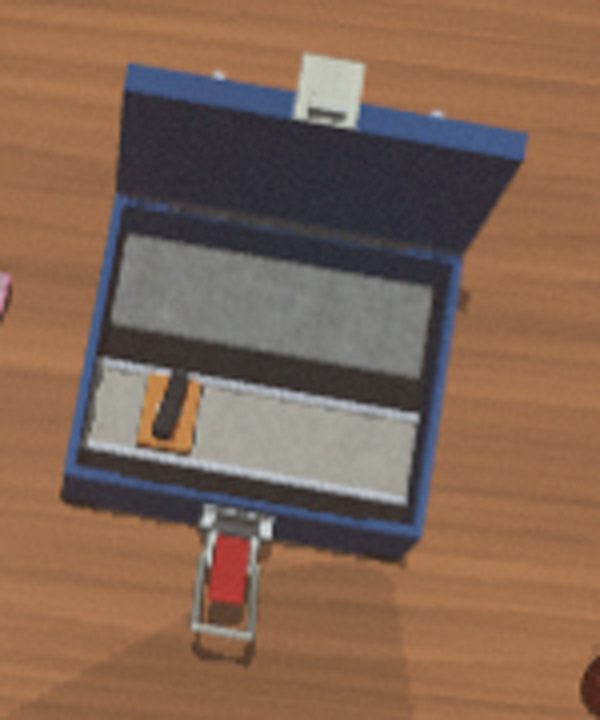

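View pics/t2.png

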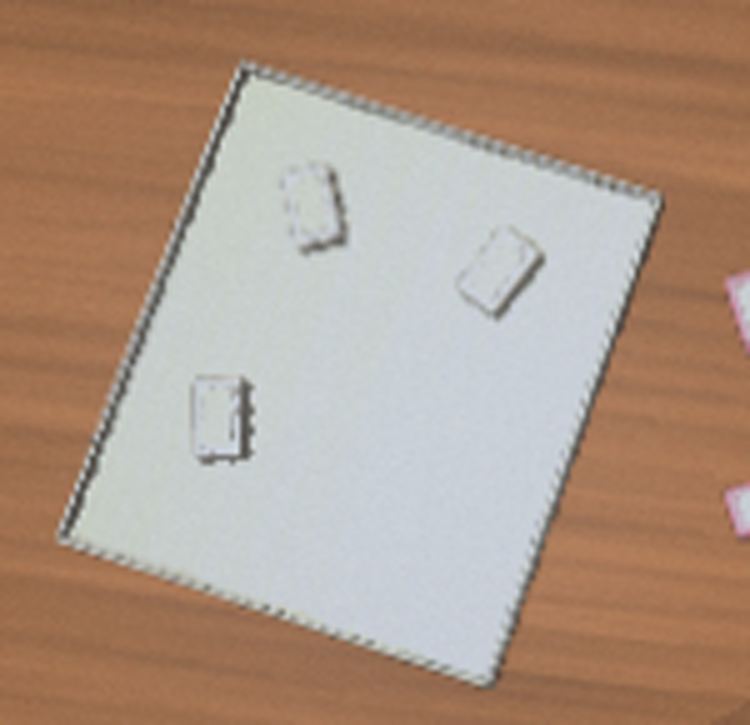

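View pics/s1.png

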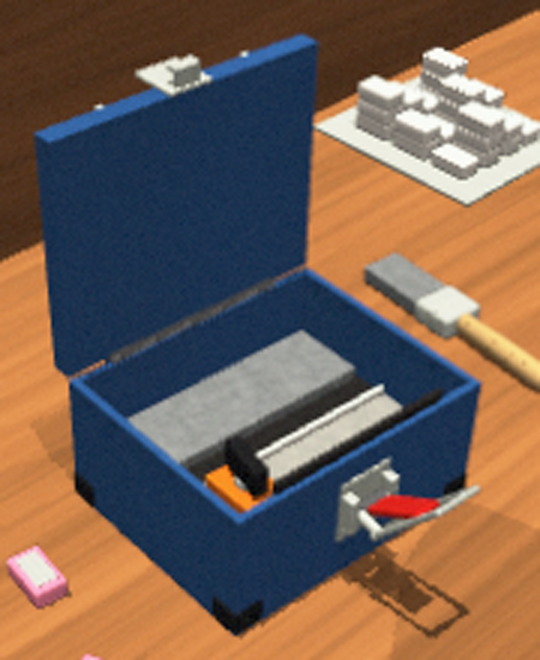

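```bash
cat > case.py <<'E'
from h import *
from scipy.optimize import least_squares
E
python3 - <<'E'
from h import *
from scipy.optimize import least_squares
ct=bot.camera("top");cs=bot.camera("side")
P=np.array([[-.09,.11,.105],[-.09,-.11,.105],[.09,-.11,.105],[.09,.11,.105]])
ut=np.array([[66,470],[420,537],[460,258],[118,198]])/4+[300,140]
us=np.array([[238,522],[480,383],[305,270],[70,380]])/3+[250,80]
for u,c in((ut,ct),(us,cs)): print([plane(c,x,.105).round(4).tolist() for x in u])
def T(p,X):
    a=p[2]; return np.array([[np.cos(a),-np.sin(a),0],[np.sin(a),np.cos(a),0],[0,0,1]])@X+[p[0],p[1],0]
def f(p): 
    r=[]
    for i in range(4):
        r+=list(proj(ct,T(p,P[i]))-ut[i])+list(proj(cs,T(p,P[i]))-us[i])
    return np.array(r)
s=least_squares(f,[.5,0,0]);print(s.x,np.degrees(s.x[2]));print(s.fun.reshape(4,4).round(1))
# bars by top mask
im=ct["img"]; 
for nm,x in(("stop",[[168,412]]),):
    print(plane(ct,np.array(x[0])/4+[300,140],.064))
bars={"A":[[280,175],[325,163],[345,235],[303,252]]}
def b(c):
    q=np.array([plane(ct,np.array(x)/5+[130,190],.019)[:2] for x in c]); print(q.mean(0).round(4),[ (np.linalg.norm(q[i]-q[(i+1)%4])*1000).round(1) for i in range(4)],np.degrees(np.arctan2(*(q[2]-q[1]+q[3]-q[0])[::-1])).round(1))
b([[283,172],[325,163],[345,240],[305,253]])
b([[193,376],[240,376],[242,458],[198,462]])
b([[508,225],[543,255],[497,317],[458,285]])
E
```

```text
[[0.5149, -0.0527, 0.105], [0.4987, -0.2695, 0.105], [0.6757, -0.2802, 0.105], [0.6892, -0.0649, 0.105]]
[[0.517, -0.0514, 0.105], [0.5017, -0.2688, 0.105], [0.6779, -0.2778, 0.105], [0.6949, -0.0635, 0.105]]
[ 0.59666532 -0.1660899  -0.06736402] -3.85967394835952
[[-1.   0.1  0.6  1.1]
 [ 0.1 -0.3  1.1  0.3]
 [ 0.8 -1.2  0.9 -0.9]
 [-0.8 -1.9 -0.1  0.5]]
[ 0.56621699 -0.11123383  0.064     ]
[0.5612 0.2788] [np.float64(22.6), np.float64(43.3), np.float64(21.9), np.float64(45.7)] -156.0
[0.445  0.3104] [np.float64(24.7), np.float64(42.8), np.float64(23.0), np.float64(45.1)] -167.9
[0.539  0.1757] [np.float64(24.7), np.float64(40.1), np.float64(26.9), np.float64(40.6)] 150.1
```

```bash
python3 - <<'E'
from h import *
a=-.06736;c0=np.array([.5967,-.1661])
go([.539,.1757,.15],-29.9)
go([.445,.3104,.15],12)
s,Rm=st();print(Rm.round(3))
print(s["joint_positions"].round(2))
E
```

```text
t=0.3 pos=[ 0.2112 -0.5613  0.1848] shift=[ 0.5663 -0.5744  0.0353] yhead=-69.4 z=[-0.     0.001 -1.   ] turn=-39.5 (tool z down => turn +=cw) j6=-0.12
t=0.3 pos=[ 0.2112 -0.5613  0.1848] shift=[ 0.5258 -0.7335  0.0354] yhead=-69.4 z=[-0.     0.001 -1.   ] turn=-81.4 (tool z down => turn +=cw) j6=-0.12
[[ 0.936  0.352 -0.   ]
 [ 0.352 -0.936  0.001]
 [ 0.    -0.001 -1.   ]]
[-1.33  0.36  1.51  0.    1.27 -0.12]
```

Request:
arm_command(rows=[[[0.04,-0.04,-0.002],-4],[[0.08,-0.08,-0.004],-8],[[0.12,-0.12,-0.006],-12],[[0.16,-0.16,-0.008],-16],[[0.2,-0.2,-0.01],-20],[[0.24,-0.24,-0.01],-24],[[0.28,-0.28,-0.01],-28],[[0.32,-0.32,-0.01],-32],[[0.36,-0.36,-0.01],-36],[[0.4,-0.4,-0.01],-39.5]], fingers=-0.5)

```text
time: 1.55
position: [0.4455, -0.0444, 0.1954]
tool_rot: [2.717, 1.576, 0.001]
contact_force: [0.5, -1.0, 0.6]
grip_width: 0.0659
```

```bash
python3 - <<'E'
from h import *
go([.539,.1757,.08],-29.9)
E
```

```text
t=1.6 pos=[ 0.4455 -0.0444  0.1954] shift=[ 0.2374 -0.0281  0.1156] yhead=-29.8 z=[ 0.001  0.    -1.   ] turn=0.1 (tool z down => turn +=cw) j6=0.26
```

```bash
python3 - <<'E'
from h import *
c=bot.camera("top"); crop(c,"t3.png",130,190,280,335,5)
c=bot.camera("side"); crop(c,"s3.png",110,300,320,480,3.5)
E
```

```text
(no output)
```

View pics/t3.png

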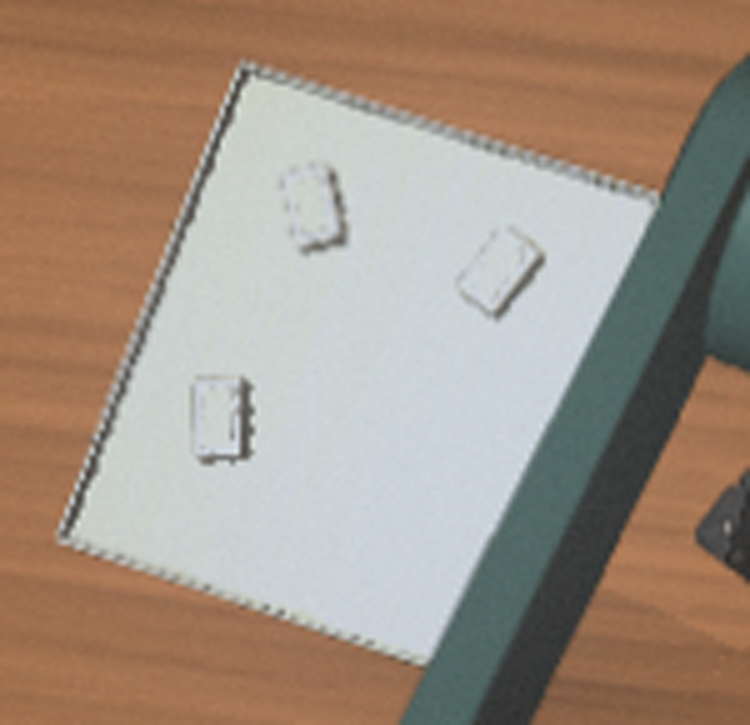

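View pics/s3.png

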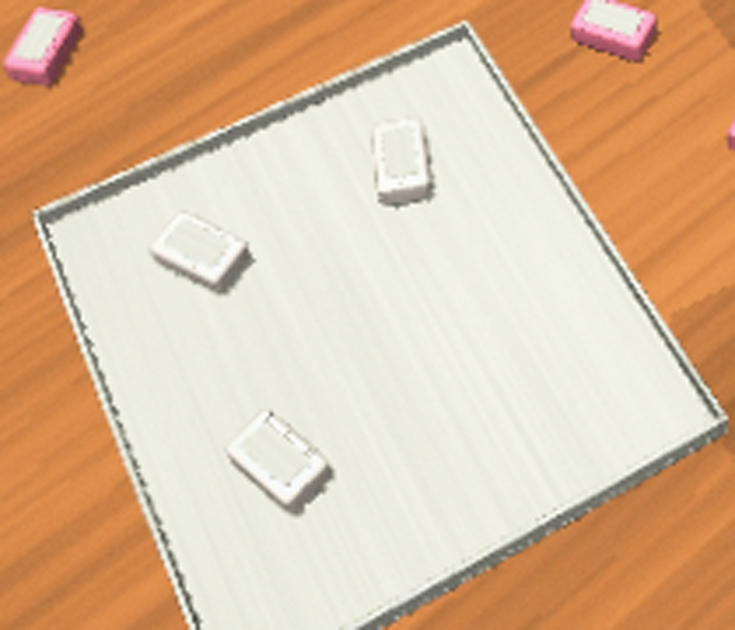

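```bash
python3 - <<'E'
from h import *
c=bot.camera("side")
def b(c):
    q=np.array([plane(cs,np.array(x)/3.5+[110,300],.019)[:2] for x in c]); print(q.mean(0).round(4),[ (np.linalg.norm(q[i]-q[(i+1)%4])*1000).round(1) for i in range(len(c))],np.degrees(np.arctan2(*(q[2]-q[1]+q[3]-q[0])[::-1])).round(1))
cs=c
b([[375,122],[422,120],[429,182],[380,190]])
b([[188,212],[152,245],[206,278],[247,244]])
b([[267,412],[229,452],[290,497],[328,460]])
b([[386,124],[418,121],[422,175],[390,180]])
E
```

```text
[0.5417 0.1784] [np.float64(24.0), np.float64(38.4), np.float64(24.2), np.float64(41.9)] 149.0
[0.5643 0.2825] [np.float64(23.3), np.float64(35.0), np.float64(24.8), np.float64(37.2)] -162.0
[0.447  0.3121] [np.float64(23.5), np.float64(36.5), np.float64(22.0), np.float64(38.1)] -167.3
[0.5425 0.1763] [np.float64(16.3), np.float64(33.4), np.float64(15.9), np.float64(34.6)] 148.1
```

```bash
python3 - <<'E'
from h import *
go([.5405,.1765,.0115],-30.6)
E
```

```text
t=1.7 pos=[ 0.4453 -0.0439  0.1952] shift=[ 0.2385 -0.0261  0.1839] yhead=-29.6 z=[ 0.     0.001 -1.   ] turn=1.0 (tool z down => turn +=cw) j6=0.26
```

Request:
arm_command(rows=[[[0.05,-0.005,0.01],0.5],[[0.1,-0.01,0.03],1],[[0.15,-0.016,0.05],1],[[0.2,-0.022,0.08],1],[[0.2385,-0.026,0.11],1],[[0.2385,-0.026,0.14],1],[[0.2385,-0.026,0.16],1],[[0.2385,-0.026,0.175],1],[[0.2385,-0.026,0.183],1],[[0.2385,-0.026,0.1835],1]])

```text
time: 2.95
position: [0.5406, 0.1758, 0.0118]
tool_rot: [-2.729, -1.555, -0.0]
contact_force: [0.0, 0.6, 2.2]
grip_width: 0.0659
```

Request:
arm_command(rows=[[[0,0,0],0],[[0,0,0],0],[[0,0,0],0],[[0,0,0],0],[[0,0,0],0],[[0,0,0],0],[[0,0,-0.02],0],[[0,0,-0.04],0],[[0,0,-0.07],0],[[0,0,-0.1],0]], fingers=1, grip_force=30)

```text
time: 4.2
position: [0.5403, 0.1757, 0.1125]
tool_rot: [-2.729, -1.555, 0.001]
contact_force: [1.1, -0.3, 0.7]
grip_width: -0.0001
```

```bash
python3 - <<'E'
from h import *
s,_=st();print(s["grip_width"],s["contact_force"])
c=bot.camera("side"); crop(c,"s4.png",110,250,320,430,3.5)
go([0,0,0],-3.86)
E
```

```text
-5.672350103894932e-05 [ 1.06782844 -0.34267205  0.72389   ]
t=4.2 pos=[0.543  0.1763 0.1164] shift=[-0.4289 -0.3778  0.1132] yhead=-30.6 z=[ 0.005  0.002 -1.   ] turn=-26.8 (tool z down => turn +=cw) j6=0.73
```

View pics/s4.png

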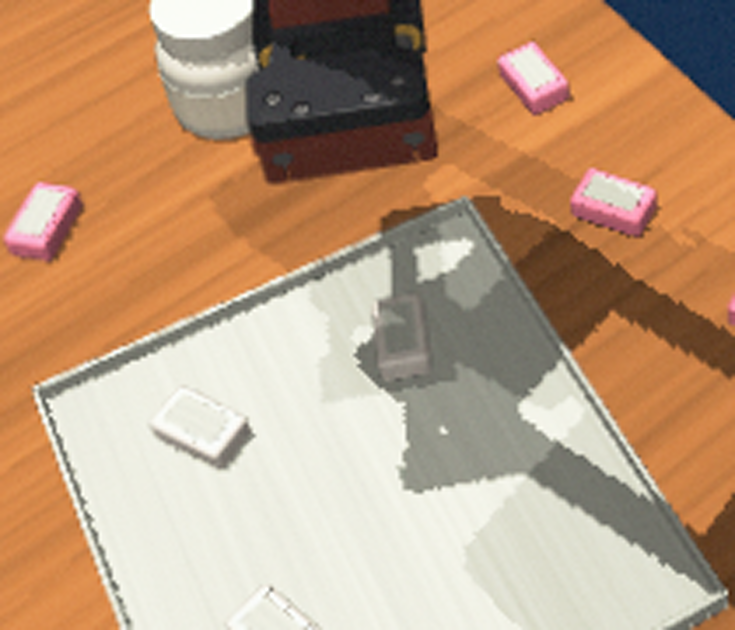

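```bash
python3 - <<'E'
from h import *
go([.5405,.1765,.0095],-30.6)
E
```

```text
t=4.2 pos=[0.543  0.1763 0.1164] shift=[-0.0016 -0.0026  0.1069] yhead=-30.6 z=[ 0.005  0.002 -1.   ] turn=-0.0 (tool z down => turn +=cw) j6=0.73
```

Request:
arm_command(rows=[[[0,0,0.01],0],[[0,0,0.02],0],[[0,0,0.03],0],[[0,0,0.05],0],[[0,0,0.07],0],[[0,0,0.085],0],[[0,0,0.095],0],[[0,0,0.102],0],[[0,0,0.106],0],[[0,0,0.107],0]], fingers=-0.5)

```text
time: 5.5
position: [0.5438, 0.1766, 0.0095]
tool_rot: [2.728, 1.555, 0.009]
contact_force: [0.2, -1.3, 0.8]
grip_width: 0.0659
```

Request:
arm_command(rows=[[[0,0,0],0],[[0,0,0],0],[[0,0,0],0],[[0,0,0],0],[[0,0,0],0],[[0,0,0],0],[[0,0,0],0],[[0,0,0],0],[[0,0,0],0],[[0,0,0],0]], fingers=1, grip_force=30)

```text
time: 6.75
position: [0.5438, 0.1765, 0.0095]
tool_rot: [2.728, 1.555, 0.009]
contact_force: [-0.2, -0.5, -1.0]
grip_width: 0.0004
```

```bash
python3 - <<'E'
from h import *
c=bot.camera("side"); crop(c,"s5.png",110,220,320,430,3)
s,_=st();p=s["position"];print(p,s["tool_rot"],proj(c,p),(proj(c,p)-[110,220])*3)
E
```

```text
[0.54379239 0.17654672 0.0095411 ] [2.72824126 1.55510096 0.00921527] [225.59421848 345.46788304] [346.78265544 376.40364911]
```

View pics/s5.png

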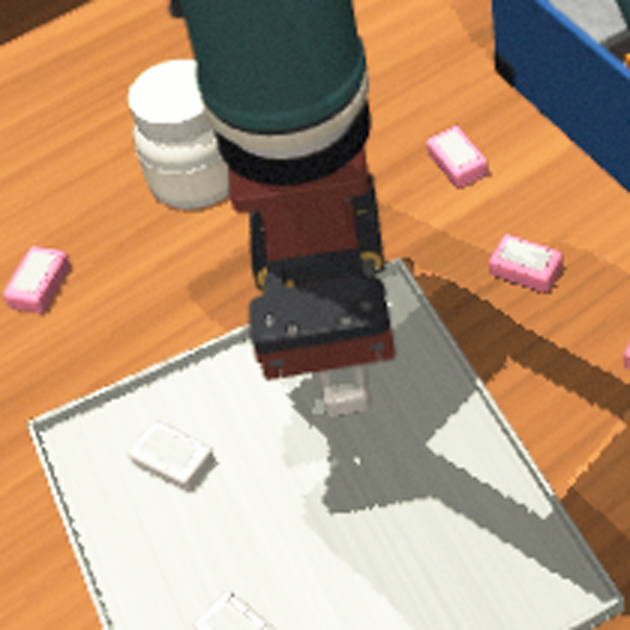

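```bash
python3 - <<'E'
from h import *
c=bot.camera("side"); crop(c,"s6.png",170,260,270,380,6)
c=bot.camera("top"); crop(c,"t6.png",130,150,330,320,4)
E
```

```text
(no output)
```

View pics/s6.png

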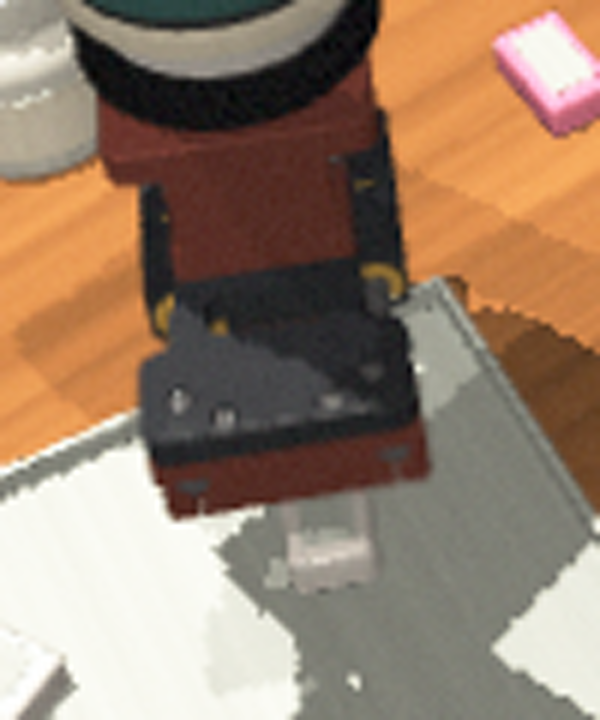

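View pics/t6.png

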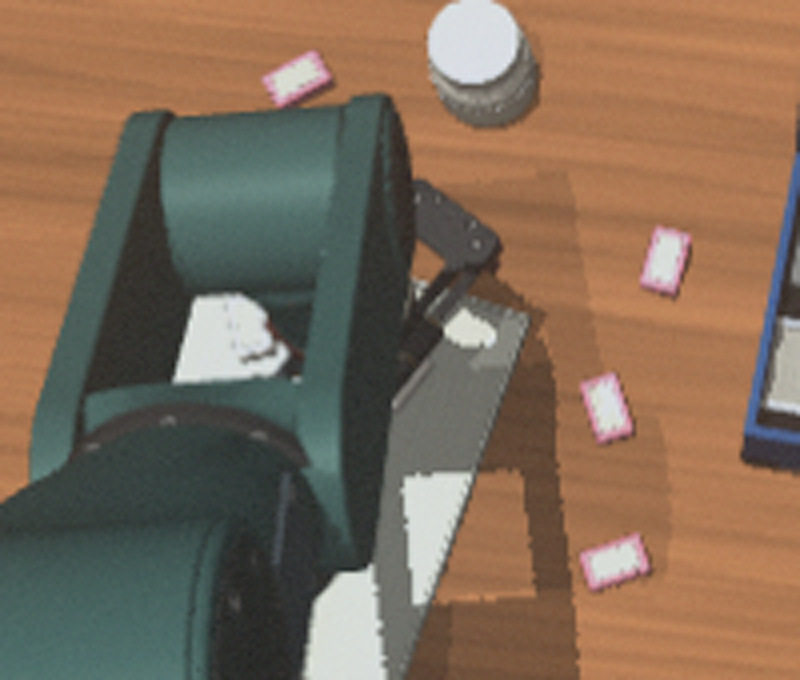

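Request:
arm_command(rows=[[[0,0,-0.03],0],[[0,0,-0.06],0],[[0,0.03,-0.09],0],[[0,0.07,-0.12],0],[[0,0.11,-0.15],0],[[0,0.14,-0.15],0],[[0,0.17,-0.15],0],[[0,0.17,-0.15],0],[[0,0.17,-0.15],0],[[0,0.17,-0.15],0]])

```text
time: 8.15
position: [0.6879, 0.0904, 0.1601]
tool_rot: [2.728, 1.556, 0.008]
contact_force: [0.5, -0.3, -0.6]
grip_width: 0.0007
```

```bash
python3 - <<'E'
from h import *
c=bot.camera("side"); crop(c,"s7.png",150,180,390,380,3)
s,_=st();p=s["position"];print(p,(proj(c,p)-[150,180])*3,s["grip_width"])
E
```

```text
[0.68819291 0.09038818 0.16019573] [173.68488849 122.45963925] 0.0008683689876468007
```

View pics/s7.png

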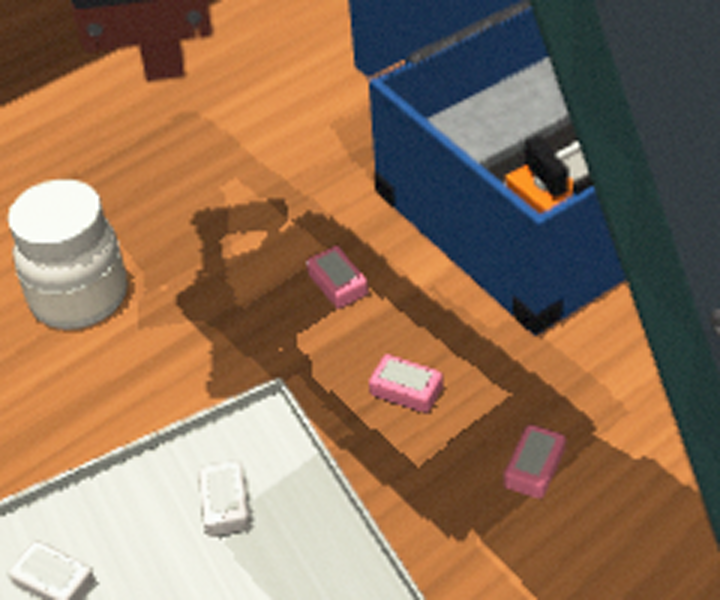

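Request:
arm_command(rows=[[[-0.03,0,0],-10],[[-0.06,0,0],-20],[[-0.09,0,0],-30],[[-0.12,0,0],-40],[[-0.12,0,0],-50],[[-0.12,0,0],-60],[[-0.12,0,0],-70],[[-0.12,0,0],-80],[[-0.12,0,0],-90],[[-0.12,0,0],-90]], fingers=-1)

```text
time: 9.45
position: [0.6267, -0.0124, 0.1599]
tool_rot: [0.829, 3.026, 0.005]
contact_force: [0.1, 0.2, -0.6]
grip_width: 0.0879
```

```bash
python3 - <<'E'
from h import *
c=bot.camera("side"); crop(c,"s8.png",150,120,390,320,3)
s,_=st();p=s["position"];print(p,(proj(c,p)-[150,120])*3,s["grip_width"])
go(p,0)
E
```

```text
[ 0.62672682 -0.01244503  0.15985496] [370.29247199 276.71891461] 0.08781829226773177
t=9.5 pos=[ 0.6267 -0.0124  0.1599] shift=[0. 0. 0.] yhead=59.2 z=[ 0.005  0.002 -1.   ] turn=59.2 (tool z down => turn +=cw) j6=-1.17
```

View pics/s8.png

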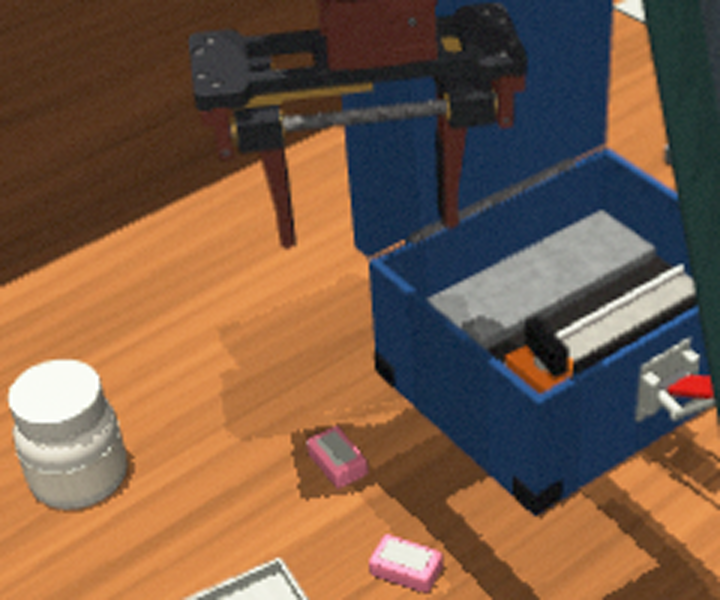

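```bash
python3 - <<'E'
from h import *
s,Rm=st();p=s["position"];c=bot.camera("side")
for sg in(1,-1):
    print([((proj(c,p+sg*Rm[:,1]*.044+[0,0,z])-[150,120])*3).round(0).tolist() for z in(0,.02,.03,.04)])
from scipy.optimize import least_squares
f=lambda q:np.r_[proj(c,p+q+Rm[:,1]*.047)-(np.array([450,226])/3+[150,120]),proj(c,p+q-Rm[:,1]*.047)-(np.array([289,246])/3+[150,120])]
r=least_squares(f,[0,0,.03]);print(r.x,r.fun)
ct=bot.camera("top");crop(ct,"t8.png",230,100,430,250,4);print((proj(ct,p)-[230,100])*4,(proj(ct,p+[0,0,.035])-[230,100])*4)
E
```

```text
[[299.0, 286.0], [296.0, 260.0], [294.0, 247.0], [293.0, 234.0]]
[[441.0, 268.0], [440.0, 242.0], [439.0, 229.0], [439.0, 216.0]]
[ 261472.41091319 -193598.01079268 -250996.36269593] [-26.83338594   3.33334084  26.83338959  -3.33333948]
[300.37625843 420.95700772] [299.15954637 404.61273218]
```

View pics/t8.png

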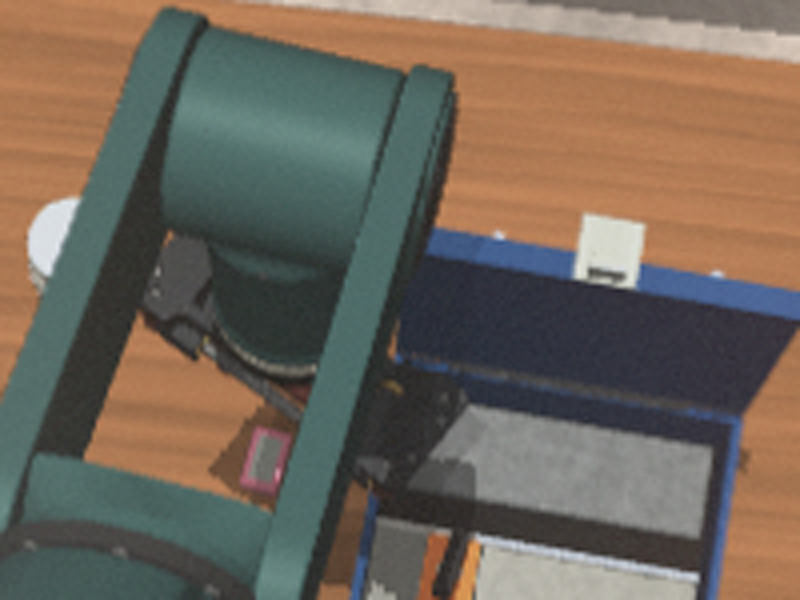

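```bash
python3 - <<'E'
from h import *
go([.5405,.1765,.01],-30.6)
E
```

```text
t=9.6 pos=[ 0.6269 -0.0126  0.1598] shift=[0.1714 0.1177 0.1498] yhead=59.3 z=[ 0.005  0.002 -1.   ] turn=89.9 (tool z down => turn +=cw) j6=-1.17
```

Request:
arm_command(rows=[[[0.03,0.02,0],10],[[0.06,0.04,0],20],[[0.09,0.06,0],30],[[0.12,0.085,0],40],[[0.15,0.105,0.01],50],[[0.1714,0.1177,0.03],60],[[0.1714,0.1177,0.06],70],[[0.1714,0.1177,0.1],80],[[0.1714,0.1177,0.13],90],[[0.1714,0.1177,0.15],90]], fingers=-0.5)

```text
time: 10.85
position: [0.5397, 0.1765, 0.0083]
tool_rot: [2.734, 1.547, 0.006]
contact_force: [-0.2, -0.1, 0.5]
grip_width: 0.0662
```

```bash
python3 - <<'E'
from h import *
s,Rm=st();p=s["position"];c=bot.camera("side")
crop(c,"s9.png",150,250,310,400,5);print(p,(proj(c,p+[0,0,.031])-[150,250])*5)
E
```

```text
[0.53967252 0.1764541  0.00831409] [373.73283168 434.79631154]
```

View pics/s9.png

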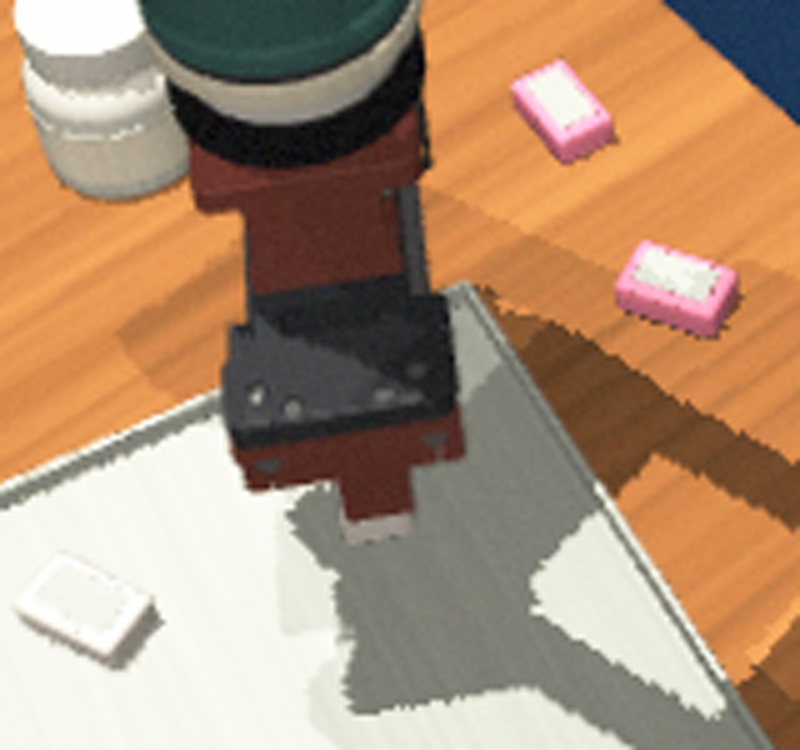

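Request:
arm_command(rows=[[[0,0,0.006],0],[[0,0,0.012],0],[[0,0,0.016],0],[[0,0,0.02],0],[[0,0,0.022],0],[[0,0,0.024],0],[[0,0,0.026],0],[[0,0,0.028],0],[[0,0,0.028],0],[[0,0,0.028],0]])

```text
time: 12.15
position: [0.5383, 0.1761, -0.0216]
tool_rot: [-2.732, -1.549, -0.002]
contact_force: [0.4, -0.5, -0.2]
grip_width: 0.0657
```

```bash
python3 - <<'E'
from h import *
s,Rm=st();p=s["position"];c=bot.camera("side")
crop(c,"s10.png",190,290,270,390,6);print(p,(proj(c,p+[0,0,.031])-[150,250])*5)
E
```

```text
[ 0.53832109  0.17611897 -0.02158772] [387.96938643 486.35817552]
```

View pics/s10.png

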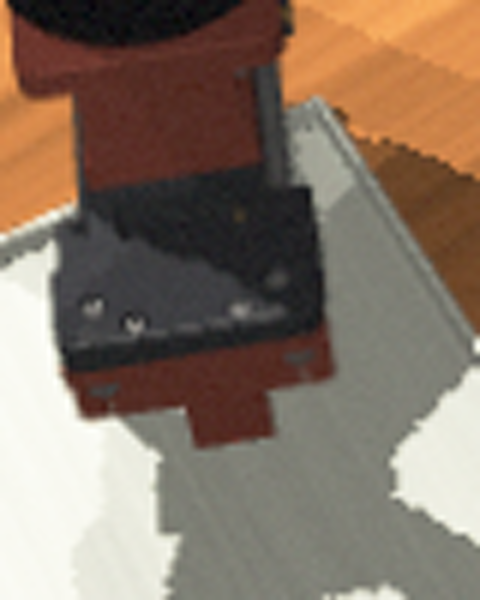

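Request:
arm_command(rows=[[[0,0,0],0],[[0,0,0],0],[[0,0,0],0],[[0,0,0],0],[[0,0,0],0],[[0,0,0],0],[[0,0,0],0],[[0,0,0],0],[[0,0,0],0],[[0,0,0],0]], fingers=1, grip_force=30)

```text
time: 13.45
position: [0.5385, 0.1761, -0.0215]
tool_rot: [-2.732, -1.549, -0.002]
contact_force: [0.8, -1.3, 1.3]
grip_width: 0.041
```

Request:
arm_command(rows=[[[0,0,-0.01],0],[[0,0,-0.03],0],[[0,0,-0.06],0],[[0,0,-0.1],0],[[0,0,-0.14],0],[[0,0,-0.16],0],[[0,0,-0.17],0],[[0,0,-0.17],0],[[0,0,-0.17],0],[[0,0,-0.17],0]])

```text
time: 14.7
position: [0.5375, 0.1757, 0.1473]
tool_rot: [-2.732, -1.549, 0.001]
contact_force: [-0.2, 0.1, -1.9]
grip_width: 0.0414
```

```bash
cat >> h.py <<'E'
C0=np.array([.5967,-.1661]);CA=-.06736
def cw(x,y):
    return C0+np.array([np.cos(CA)*x-np.sin(CA)*y,np.sin(CA)*x+np.cos(CA)*y])
E
python3 - <<'E'
from h import *
q=cw(-.032,-.0895);print(q);go([*q,.14],-3.86)
s,Rm=st();p=s["position"];c=bot.camera("side")
crop(c,"s11.png",150,150,310,370,3.5 and 4);print(p)
E
```

```text
[ 0.55874841 -0.25324314]
t=14.7 pos=[0.5375 0.1757 0.1473] shift=[-0.3572  0.2385  0.007 ] yhead=-30.9 z=[-0.001  0.001 -1.   ] turn=-27.0 (tool z down => turn +=cw) j6=0.73
[0.53748018 0.17574162 0.14734589]
```

View pics/s11.png

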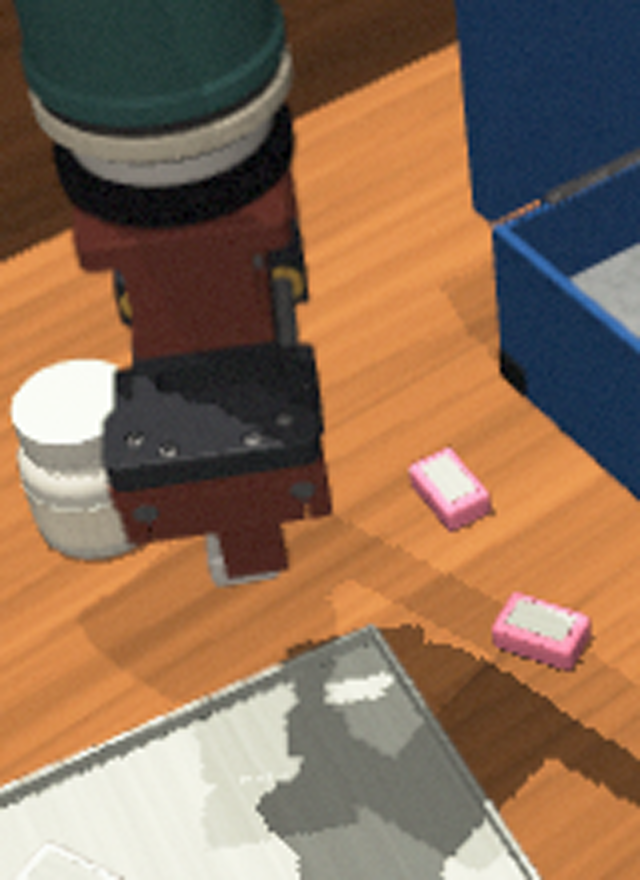

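Request:
arm_command(rows=[[[-0.036,0.024,0],-3],[[-0.08,0.054,0],-6],[[-0.12,0.08,0],-9],[[-0.16,0.107,0],-12],[[-0.2,0.134,0],-15],[[-0.24,0.16,0],-18],[[-0.28,0.187,0],-21],[[-0.32,0.213,0],-24],[[-0.345,0.23,0.004],-27],[[-0.357,0.238,0.007],-27]])

```text
time: 16.0
position: [0.5584, -0.2543, 0.1394]
tool_rot: [-2.297, -2.141, 0.001]
contact_force: [0.0, -0.4, -2.1]
grip_width: 0.0408
```

```bash
python3 - <<'E'
from h import *
go([*cw(-.032,-.091),.14],-3.86)
c=bot.camera("side")
crop(c,"s12.png",250,80,430,300,3.6 and 3)
c=bot.camera("top")
crop(c,"t12.png",300,140,450,320,4)
E
```

```text
t=16.0 pos=[ 0.5584 -0.2543  0.1394] shift=[-0.0004  0.0003 -0.0006] yhead=-4.0 z=[-0.002  0.001 -1.   ] turn=-0.2 (tool z down => turn +=cw) j6=-0.47
```

View pics/s12.png

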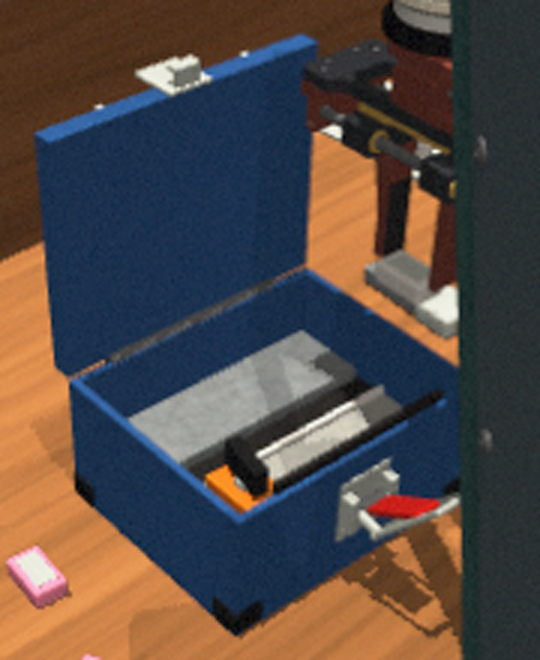

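View pics/t12.png

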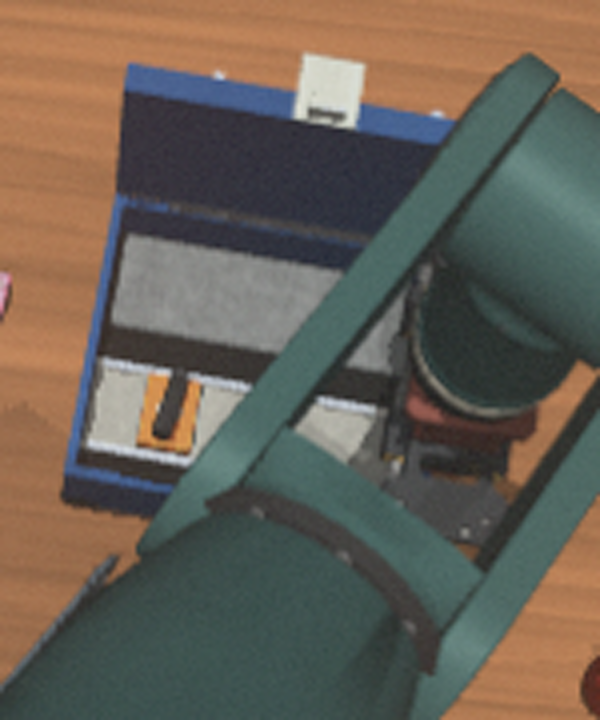

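```bash
cat >> h.py <<'E'
def wc(p):
    d=np.array(p[:2])-C0; return np.array([np.cos(CA)*d[0]+np.sin(CA)*d[1],-np.sin(CA)*d[0]+np.cos(CA)*d[1]])
E
python3 - <<'E'
from h import *
c=bot.camera("side"); crop(c,"s13.png",360,140,420,200,10)
for u in([367,268],[420,308]): print(wc(plane(c,np.array(u)/3+[250,80],.18)))
for u in([367,281],[422,323]): print(wc(plane(c,np.array(u)/3+[250,80],.164)))
E
```

```text
[-0.01426668 -0.06318622]
[-0.06822811 -0.05843343]
[-0.00936016 -0.06973184]
[-0.06626758 -0.06472172]
```

View pics/s13.png

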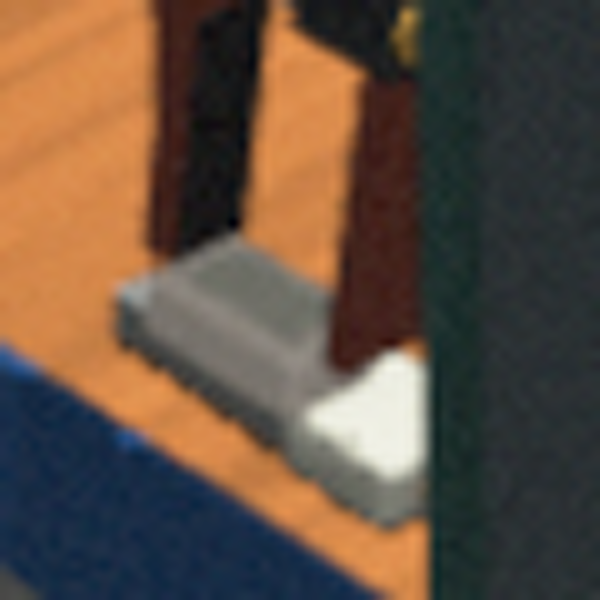

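```bash
python3 - <<'E'
from h import *
s,Rm=st();p=s["position"];c=bot.camera("side")
im=cv2.imread("pics/s13.png")
for zo,col in((.164,(0,0,255)),(.18,(0,255,0))):
    pts=[]
    for a,b in((-1,-1),(-1,1),(1,1),(1,-1)):
        q=np.array([*(p[:2]+Rm[:2,0]*a*.013+Rm[:2,1]*b*.021),zo]); pts.append((proj(c,q)-[360,140])*10)
    cv2.polylines(im,[np.int32(pts)],True,col,2)
for b in(-.0205,.0205): cv2.circle(im,tuple(np.int32((proj(c,np.array([*(p[:2]+Rm[:2,1]*b),.1704]))-[360,140])*10)),6,(255,0,0),-1)
cv2.imwrite("pics/s14.png",im)
E
```

```text
(no output)
```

View pics/s14.png

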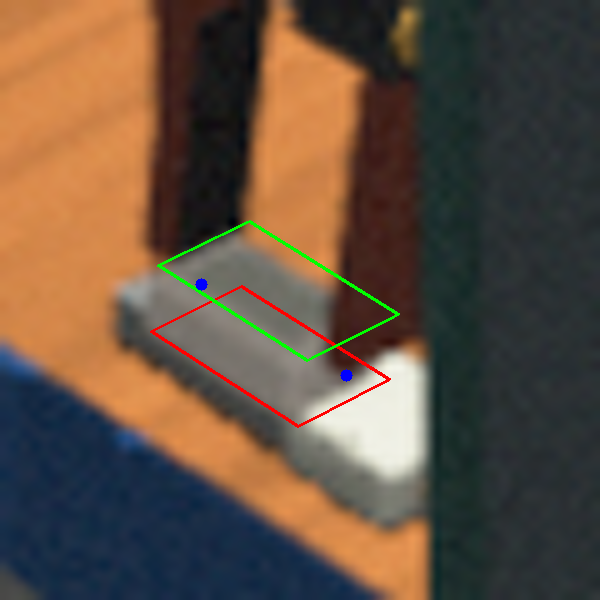

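Request:
arm_command(rows=[[[0,0,0.015],0],[[0,0,0.035],0],[[0,0,0.055],0],[[0,0,0.075],0],[[0,0,0.09],0],[[0,0,0.1],0],[[0,0,0.106],0],[[0,0,0.11],0],[[0,0,0.113],0],[[0,0,0.113],0]])

```text
time: 17.45
position: [0.5581, -0.2514, 0.0268]
tool_rot: [-2.294, -2.142, -0.0]
contact_force: [0.2, 0.2, -1.5]
grip_width: 0.0413
```

```bash
python3 - <<'E'
from h import *
go([*cw(-.032,-.091),.0205],-3.86)
s,_=st();print(s["contact_force"],s["grip_width"])
c=bot.camera("side")
crop(c,"s15.png",320,150,430,270,6)
E
```

```text
t=17.4 pos=[ 0.5581 -0.2514  0.0268] shift=[-0.0033  0.0008  0.0063] yhead=-3.9 z=[-0.002  0.002 -1.   ] turn=-0.1 (tool z down => turn +=cw) j6=-0.47
[ 0.17838341  0.22621597 -1.54575081] 0.04127308978639563
```

View pics/s15.png

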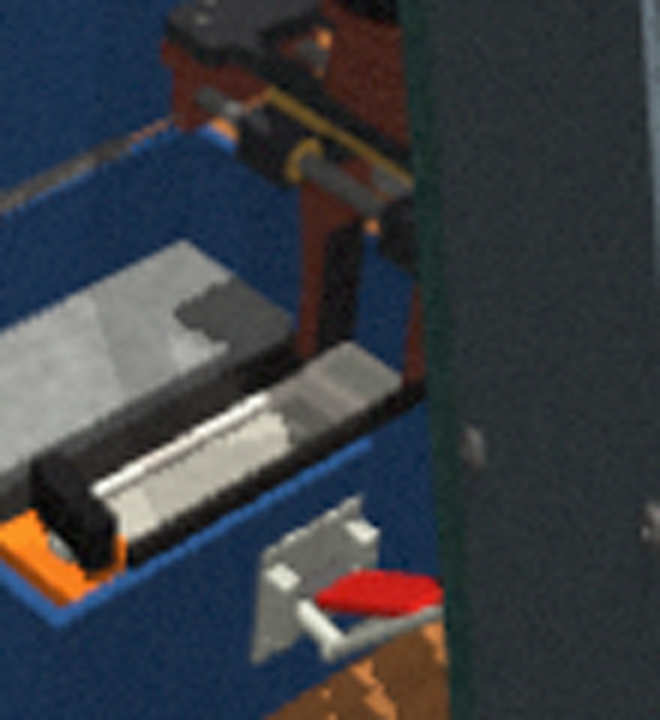

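Request:
arm_command(rows=[[[0,0,0.002],0],[[0,0,0.003],0],[[0,0,0.004],0],[[0,0,0.005],0],[[0,0,0.0055],0],[[0,0,0.006],0],[[0,0,0.0065],0],[[0,0,0.007],0],[[0,0,0.007],0],[[0,0,0.007],0]])

```text
time: 18.75
position: [0.5582, -0.2516, 0.0206]
tool_rot: [-2.295, -2.143, -0.0]
contact_force: [-2.0, 0.6, 5.9]
grip_width: 0.0414
```

Request:
arm_command(rows=[[[0,0,0],0],[[0,0,0],0],[[0,0,0],0],[[0,0,0],0],[[0,0,-0.01],0],[[0,0,-0.03],0],[[0,0,-0.06],0],[[0,0,-0.09],0],[[0,0,-0.12],0],[[0,0,-0.13],0]], fingers=-0.4)

```text
time: 20.0
position: [0.5597, -0.2525, 0.1532]
tool_rot: [2.295, 2.143, 0.002]
contact_force: [-1.3, -0.3, -0.1]
grip_width: 0.0617
```

```bash
python3 - <<'E'
from h import *
c=bot.camera("side")
crop(c,"s16.png",320,150,430,270,6)
c=bot.camera("top"); crop(c,"t16.png",130,190,280,335,5)
go([.5640,.2820,.12],21)
E
```

```text
t=20.1 pos=[ 0.559  -0.2522  0.1518] shift=[ 0.5332 -0.0316  0.032 ] yhead=-3.9 z=[ 0.001  0.    -1.   ] turn=-24.9 (tool z down => turn +=cw) j6=-0.47
```

View pics/s16.png

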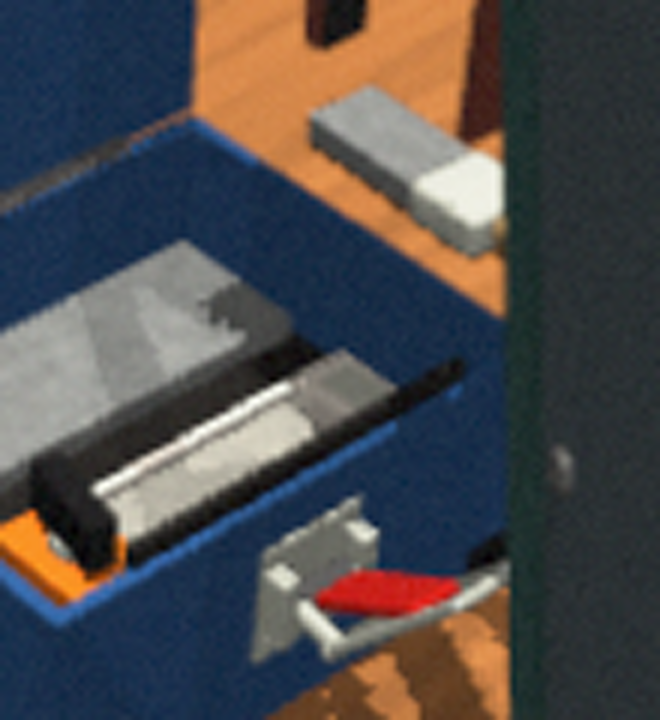

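View pics/t16.png

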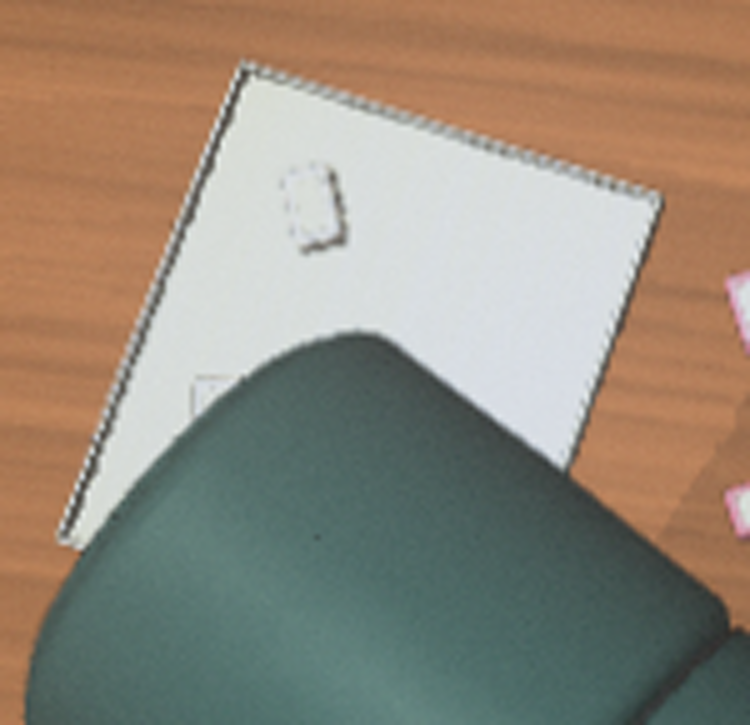

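Request:
arm_command(rows=[[[0.05,-0.003,0],0],[[0.108,-0.006,0],-2],[[0.166,-0.01,0],-5],[[0.224,-0.013,0],-8],[[0.282,-0.017,0],-11],[[0.34,-0.02,0.005],-14],[[0.398,-0.024,0.01],-18],[[0.456,-0.027,0.02],-21],[[0.51,-0.03,0.03],-25],[[0.533,-0.0316,0.035],-25]])

```text
time: 21.35
position: [0.5624, 0.284, 0.1148]
tool_rot: [-1.773, -2.591, 0.002]
contact_force: [0.7, -0.7, 0.2]
grip_width: 0.0614
```

```bash
python3 - <<'E'
from h import *
go([.564,.282,-.0205],21.5)
c=bot.camera("side")
crop(c,"s17.png",110,290,270,470,4)
E
```

```text
t=21.4 pos=[0.5624 0.284  0.1148] shift=[-0.0025  0.0011  0.1353] yhead=21.2 z=[-0.002 -0.    -1.   ] turn=-0.3 (tool z down => turn +=cw) j6=-0.01
```

View pics/s17.png

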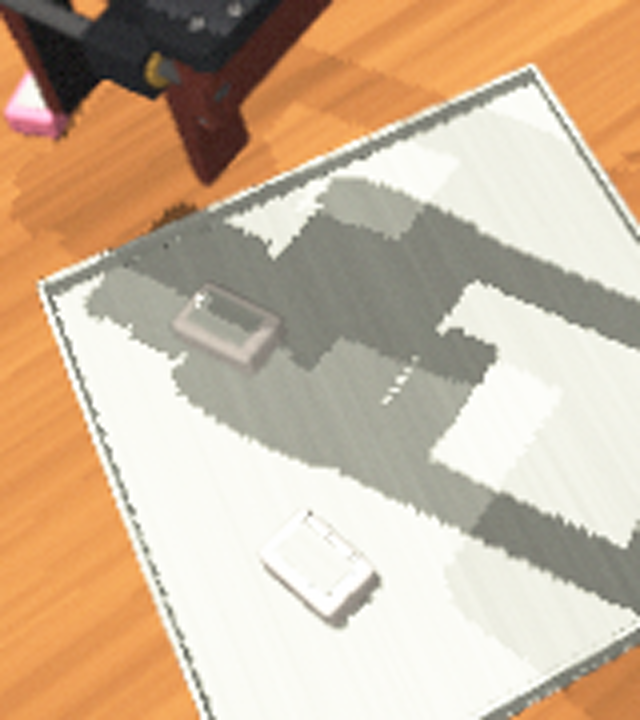

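```bash
python3 - <<'E'
from h import *
cs=bot.camera("side")
def b(c,z=.019):
    q=np.array([plane(cs,np.array(x)/4+[110,290],z)[:2] for x in c]); print(q.mean(0).round(4),[ (np.linalg.norm(q[i]-q[(i+1)%4])*1000).round(1) for i in range(4)],np.degrees(np.arctan2(*(q[2]-q[1]+q[3]-q[0])[::-1])).round(1))
b([[212,283],[173,322],[249,361],[284,322]])
b([[307,509],[262,555],[329,606],[378,566]])
E
```

```text
[0.5625 0.2822] [np.float64(23.2), np.float64(40.6), np.float64(21.9), np.float64(39.7)] -160.2
[0.4473 0.3116] [np.float64(23.9), np.float64(35.6), np.float64(22.9), np.float64(39.1)] -168.0
```

Request:
arm_command(rows=[[[-0.001,0.001,0.02],0],[[-0.002,0.001,0.05],0],[[-0.002,0.001,0.08],0],[[-0.002,0.001,0.1],0],[[-0.002,0.001,0.115],0],[[-0.002,0.001,0.125],0],[[-0.002,0.001,0.13],0],[[-0.002,0.001,0.134],0],[[-0.002,0.001,0.135],0],[[-0.002,0.001,0.135],0]])

```text
time: 22.7
position: [0.5643, 0.2818, -0.0195]
tool_rot: [-1.775, -2.591, 0.002]
contact_force: [-0.3, -0.5, -0.4]
grip_width: 0.0614
```

Request:
arm_command(rows=[[[0,0,0],0],[[0,0,0],0],[[0,0,0],0],[[0,0,0],0],[[0,0,0],0],[[0,0,0],0],[[0,0,0],0],[[0,0,0],0],[[0,0,0],0],[[0,0,0],0]], fingers=1)

```text
time: 23.95
position: [0.5645, 0.2819, -0.0194]
tool_rot: [-1.775, -2.591, 0.001]
contact_force: [0.1, -0.3, 2.8]
grip_width: 0.0404
```

Request:
arm_command(rows=[[[0,0,-0.01],0],[[0,0,-0.03],0],[[0,0,-0.06],0],[[0,0,-0.1],0],[[0,0,-0.14],0],[[0,0,-0.16],0],[[0,0,-0.17],0],[[0,0,-0.17],0],[[0,0,-0.17],0],[[0,0,-0.17],0]])

```text
time: 25.2
position: [0.5638, 0.2816, 0.1493]
tool_rot: [-1.774, -2.59, 0.004]
contact_force: [-0.2, -0.6, -1.9]
grip_width: 0.0402
```

```bash
python3 - <<'E'
from h import *
go([*cw(-.032,-.058),.14],-3.86)
s,_=st();print(s["grip_width"],wc([.5582,-.2516]))
c=bot.camera("side")
crop(c,"s18.png",110,190,270,370,4)
E
```

```text
t=25.2 pos=[0.5638 0.2816 0.1493] shift=[-0.4683 -0.1846  0.0098] yhead=21.2 z=[-0.003 -0.001 -1.   ] turn=25.0 (tool z down => turn +=cw) j6=-0.02
0.040180136400371685 [-0.03265776 -0.0878975 ]
```

View pics/s18.png

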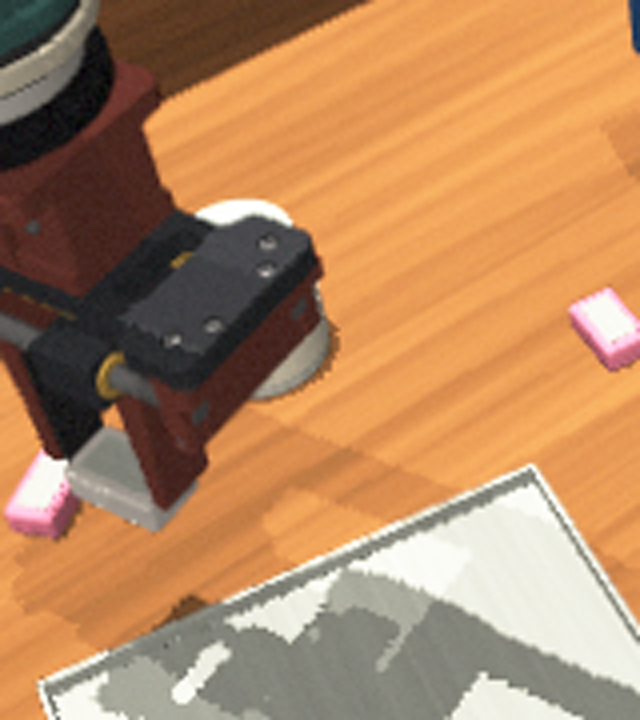

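Request:
arm_command(rows=[[[-0.04,-0.016,0],0],[[-0.095,-0.037,0],3],[[-0.15,-0.059,0],6],[[-0.205,-0.081,0],9],[[-0.26,-0.102,0],12],[[-0.315,-0.124,0],15],[[-0.37,-0.146,0],18],[[-0.42,-0.165,0],21],[[-0.455,-0.179,0.005],25],[[-0.465,-0.183,0.01],25]])

```text
time: 26.5
position: [0.5612, -0.2204, 0.1393]
tool_rot: [-2.296, -2.142, 0.005]
contact_force: [0.0, 1.2, -2.3]
grip_width: 0.0404
```

```bash
python3 - <<'E'
from h import *
go([*cw(-.032,-.054),.0226],-3.86)
s,_=st();print(s["grip_width"])
c=bot.camera("side")
crop(c,"s19.png",320,120,430,240,6)
E
```

```text
t=26.5 pos=[ 0.5612 -0.2204  0.1393] shift=[2.700e-03 1.000e-04 1.167e-01] yhead=-4.0 z=[-0.003 -0.001 -1.   ] turn=-0.1 (tool z down => turn +=cw) j6=-0.42
0.04041750342140501
```

View pics/s19.png

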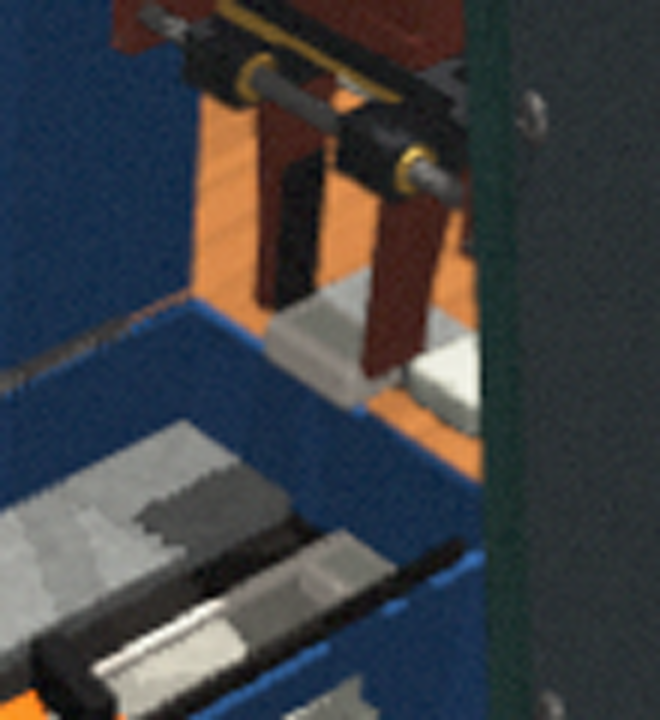

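Request:
arm_command(rows=[[[0.001,0,0.015],0],[[0.002,0,0.035],0],[[0.002,0,0.06],0],[[0.002,0,0.08],0],[[0.002,0,0.095],0],[[0.002,0,0.105],0],[[0.002,0,0.11],0],[[0.002,0,0.112],0],[[0.002,0,0.114],0],[[0.002,0,0.114],0]])

```text
time: 27.8
position: [0.5606, -0.2184, 0.0249]
tool_rot: [-2.294, -2.143, 0.005]
contact_force: [0.2, -0.2, -0.9]
grip_width: 0.0401
```

```bash
python3 - <<'E'
from h import *
go([*cw(-.032,-.054),.0226],-3.86)
s,_=st();print(s["grip_width"],s["contact_force"])
c=bot.camera("side")
crop(c,"s20.png",320,150,430,270,6)
E
```

```text
t=27.8 pos=[ 0.5606 -0.2184  0.0249] shift=[0.0006 0.0005 0.0023] yhead=-3.9 z=[-0.004 -0.001 -1.   ] turn=-0.0 (tool z down => turn +=cw) j6=-0.41
0.04006091285673133 [ 0.24757962 -0.17217619 -0.92680855]
```

View pics/s20.png

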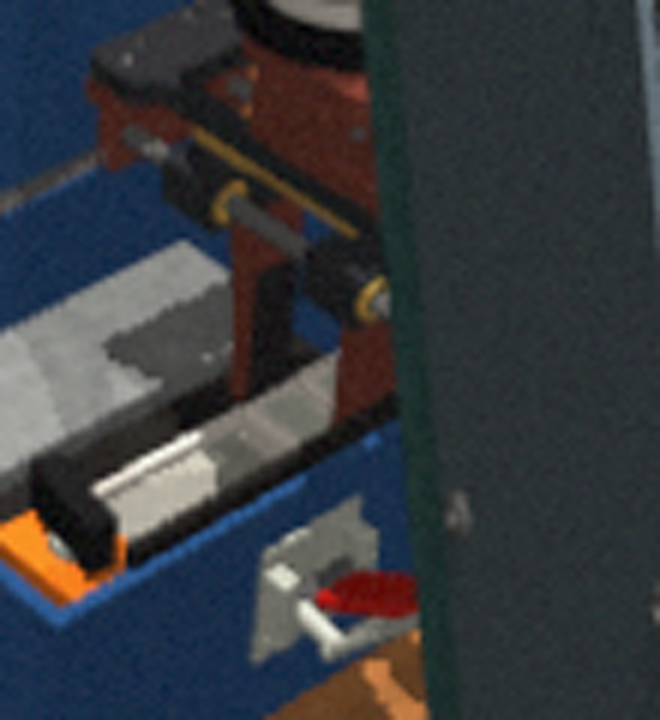

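Request:
arm_command(rows=[[[0,0,0.001],0],[[0,0,0.002],0],[[0,0,0.0025],0],[[0,0,0.003],0],[[0,0,0.0035],0],[[0,0,0.0035],0],[[0,0,0.0035],0],[[0,0,0.0035],0],[[0,0,0.0035],0],[[0,0,0.0035],0]])

```text
time: 29.1
position: [0.5607, -0.2185, 0.0225]
tool_rot: [-2.295, -2.144, 0.005]
contact_force: [-3.0, 0.9, 8.1]
grip_width: 0.0405
```

Seated. Release and rise.

Request:
arm_command(rows=[[[0,0,0],0],[[0,0,0],0],[[0,0,0],0],[[0,0,0],0],[[0,0,-0.01],0],[[0,0,-0.03],0],[[0,0,-0.06],0],[[0,0,-0.09],0],[[0,0,-0.12],0],[[0,0,-0.13],0]], fingers=-0.4)

```text
time: 30.35
position: [0.5625, -0.219, 0.1551]
tool_rot: [2.294, 2.143, -0.003]
contact_force: [-0.0, 0.1, -0.3]
grip_width: 0.0619
```

```bash
python3 - <<'E'
from h import *
c=bot.camera("side")
crop(c,"s21.png",320,150,430,270,6)
crop(c,"s22.png",110,290,270,470,4)
go([.447,.3115,.12],12)
E
```

```text
t=30.4 pos=[ 0.5625 -0.219   0.1552] shift=[ 0.5216 -0.1512  0.0334] yhead=-3.9 z=[ 0.    -0.003 -1.   ] turn=-15.9 (tool z down => turn +=cw) j6=-0.41
```

View pics/s21.png

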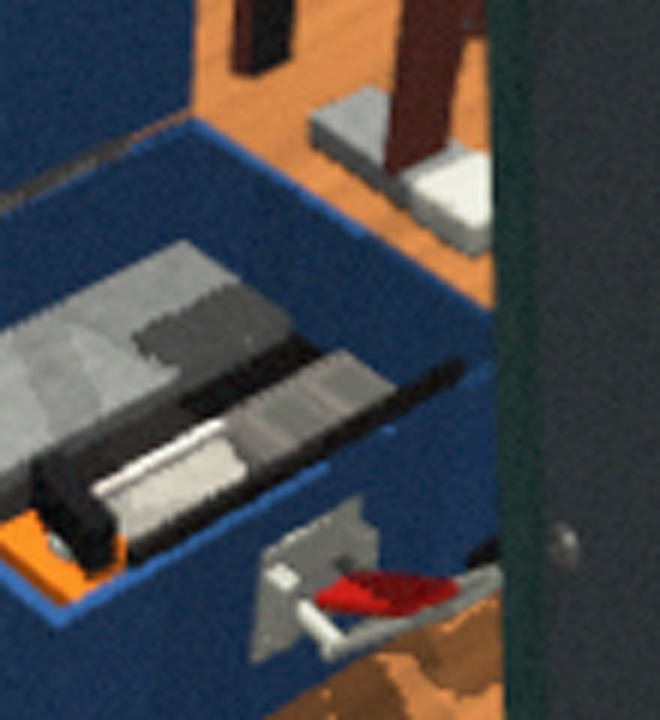

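View pics/s22.png

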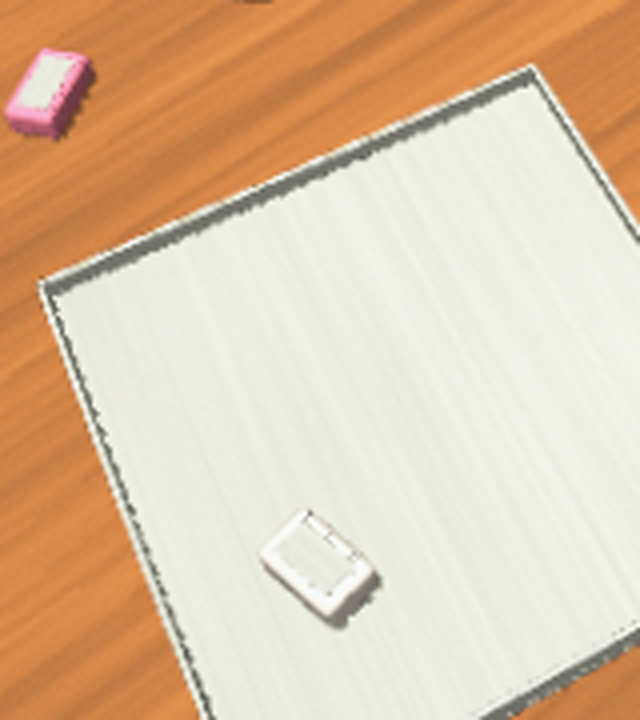

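Request:
arm_command(rows=[[[0.05,-0.015,0],0],[[0.108,-0.031,0],-2],[[0.166,-0.048,0],-4],[[0.224,-0.065,0],-6],[[0.282,-0.082,0],-8],[[0.34,-0.099,0.005],-10],[[0.398,-0.115,0.01],-12],[[0.456,-0.132,0.02],-14],[[0.505,-0.146,0.03],-16],[[0.522,-0.151,0.033],-16]])

```text
time: 31.65
position: [0.4453, 0.3137, 0.1188]
tool_rot: [1.97, 2.445, -0.007]
contact_force: [0.3, 0.0, 0.8]
grip_width: 0.0611
```

```bash
python3 - <<'E'
from h import *
go([.447,.3115,-.0205],12)
c=bot.camera("side")
crop(c,"s23.png",110,290,270,470,4)
E
```

```text
t=31.6 pos=[0.4453 0.3137 0.1188] shift=[-0.002   0.0016  0.1393] yhead=12.3 z=[-0.002 -0.004 -1.   ] turn=0.3 (tool z down => turn +=cw) j6=0.28
```

View pics/s23.png

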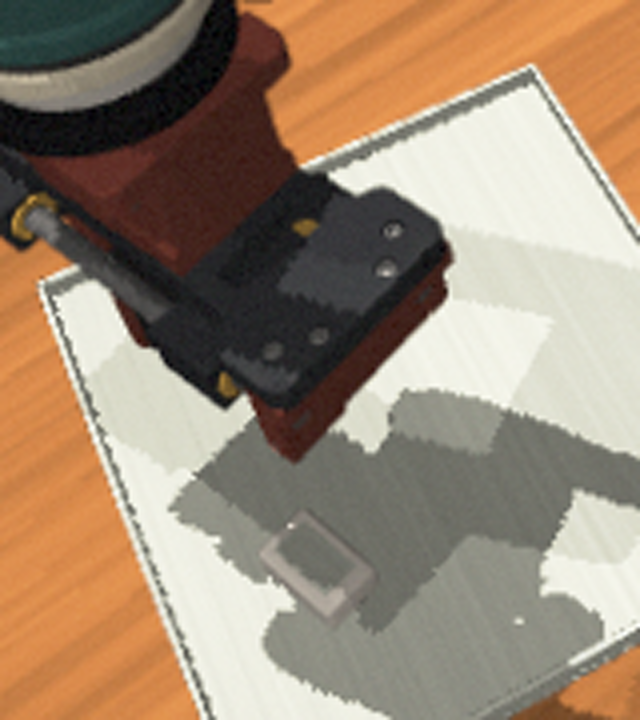

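Request:
arm_command(rows=[[[-0.001,0.001,0.02],0],[[-0.002,0.0015,0.05],0],[[-0.002,0.0015,0.08],0],[[-0.002,0.0015,0.1],0],[[-0.002,0.0015,0.115],0],[[-0.002,0.0015,0.125],0],[[-0.002,0.0015,0.132],0],[[-0.002,0.0015,0.137],0],[[-0.002,0.0015,0.139],0],[[-0.002,0.0015,0.139],0]])

```text
time: 32.95
position: [0.4472, 0.3124, -0.0199]
tool_rot: [1.971, 2.445, -0.006]
contact_force: [-0.4, 0.3, 0.9]
grip_width: 0.0614
```

Request:
arm_command(rows=[[[0,0,0],0],[[0,0,0],0],[[0,0,0],0],[[0,0,0],0],[[0,0,0],0],[[0,0,0],0],[[0,0,0],0],[[0,0,0],0],[[0,0,0],0],[[0,0,0],0]], fingers=1)

```text
time: 34.2
position: [0.4474, 0.3126, -0.0198]
tool_rot: [1.971, 2.445, -0.005]
contact_force: [0.5, 1.1, 5.3]
grip_width: 0.0407
```

Request:
arm_command(rows=[[[0,0,-0.01],0],[[0,0,-0.03],0],[[0,0,-0.06],0],[[0,0,-0.1],0],[[0,0,-0.14],0],[[0,0,-0.16],0],[[0,0,-0.17],0],[[0,0,-0.17],0],[[0,0,-0.17],0],[[0,0,-0.17],0]])

```text
time: 35.45
position: [0.4468, 0.3126, 0.1491]
tool_rot: [1.972, 2.445, -0.008]
contact_force: [-0.1, 0.1, -2.0]
grip_width: 0.0407
```

```bash
python3 - <<'E'
from h import *
go([*cw(-.032,-.022),.14],-3.86)
s,_=st();print(s["grip_width"],wc([.5607,-.2185]))
c=bot.camera("side")
crop(c,"s24.png",110,230,270,410,4)
E
```

```text
t=35.5 pos=[0.4468 0.3126 0.1491] shift=[-0.5119  0.0082  0.0107] yhead=12.2 z=[-0.003 -0.004 -1.   ] turn=16.1 (tool z down => turn +=cw) j6=0.27
0.04072009864311007 [-0.03239136 -0.05470429]
```

View pics/s24.png

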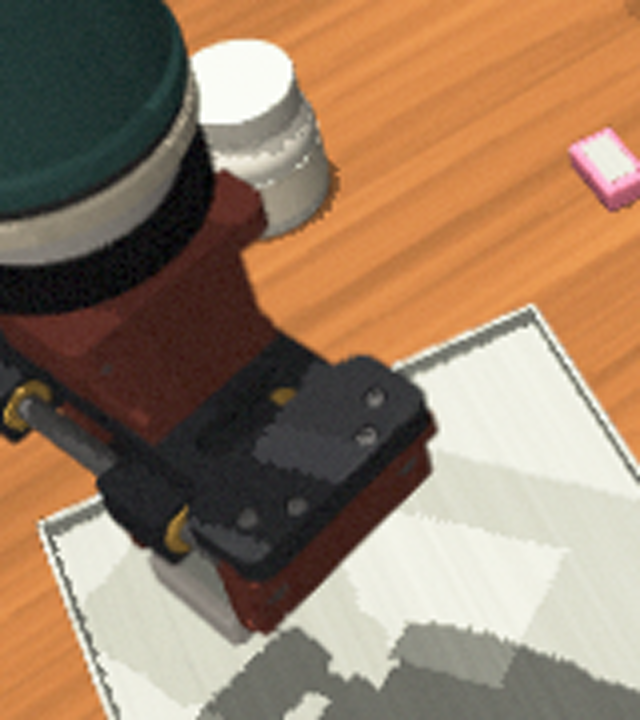

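Request:
arm_command(rows=[[[-0.05,0.001,0],0],[[-0.105,0.002,0],2],[[-0.16,0.003,0],4],[[-0.22,0.003,0],6],[[-0.28,0.004,0],8],[[-0.34,0.005,0],10],[[-0.4,0.006,0],12],[[-0.46,0.007,0],14],[[-0.5,0.008,0.005],16],[[-0.512,0.008,0.01],16]])

```text
time: 36.75
position: [0.5637, -0.1885, 0.1402]
tool_rot: [2.295, 2.143, -0.008]
contact_force: [-0.4, 0.9, -1.4]
grip_width: 0.0404
```

```bash
python3 - <<'E'
from h import *
go([*cw(-.032,-.022),.0226],-3.86)
s,_=st();print(s["grip_width"])
c=bot.camera("side")
crop(c,"s25.png",320,120,430,240,6)
E
```

```text
t=36.8 pos=[ 0.5637 -0.1885  0.1402] shift=[ 0.0031 -0.0003  0.1175] yhead=-3.9 z=[-0.003 -0.004 -1.   ] turn=-0.1 (tool z down => turn +=cw) j6=-0.36
0.040389983161596234
```

View pics/s25.png

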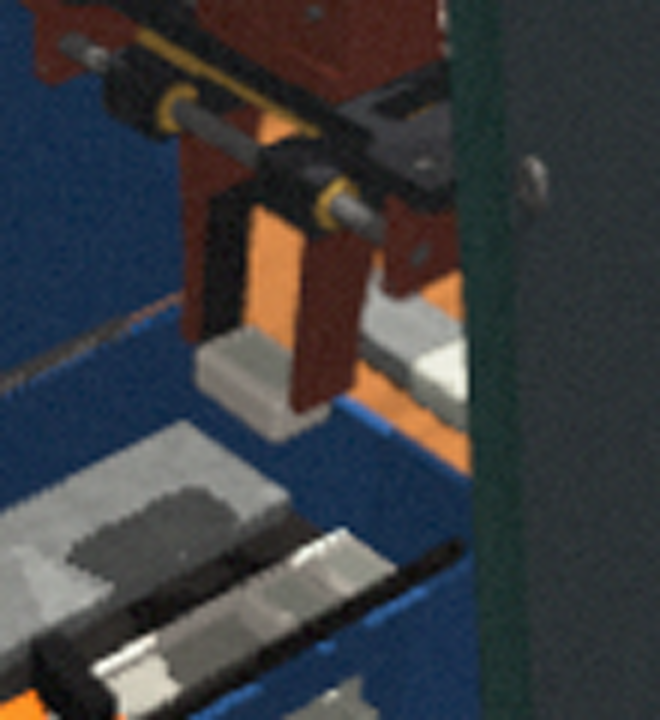

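Request:
arm_command(rows=[[[0.001,0,0.015],0],[[0.003,0,0.035],0],[[0.003,0,0.06],0],[[0.003,0,0.08],0],[[0.003,0,0.095],0],[[0.003,0,0.105],0],[[0.003,0,0.11],0],[[0.003,0,0.112],0],[[0.003,0,0.114],0],[[0.003,0,0.114],0]])

```text
time: 38.05
position: [0.5632, -0.1859, 0.0257]
tool_rot: [2.295, 2.145, -0.009]
contact_force: [0.5, 0.0, -2.0]
grip_width: 0.0408
```

```bash
python3 - <<'E'
from h import *
go([*cw(-.032,-.022),.0226],-3.86)
s,_=st();print(s["grip_width"],s["contact_force"])
c=bot.camera("side")
crop(c,"s26.png",320,150,430,270,6)
E
```

```text
t=38.0 pos=[ 0.5632 -0.1859  0.0257] shift=[0.     0.0001 0.0031] yhead=-3.9 z=[-0.004 -0.004 -1.   ] turn=-0.0 (tool z down => turn +=cw) j6=-0.36
0.04076081332042262 [ 0.48263695  0.03855437 -1.97186336]
```

View pics/s26.png

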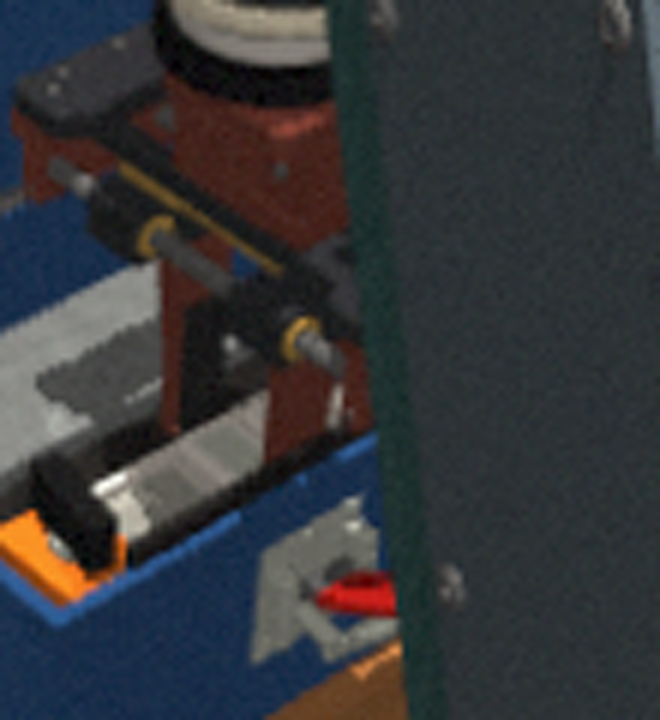

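Request:
arm_command(rows=[[[0,0,0.001],0],[[0,0,0.002],0],[[0,0,0.003],0],[[0,0,0.0035],0],[[0,0,0.004],0],[[0,0,0.004],0],[[0,0,0.004],0],[[0,0,0.004],0],[[0,0,0.004],0],[[0,0,0.004],0]])

```text
time: 39.35
position: [0.5631, -0.1859, 0.0222]
tool_rot: [2.294, 2.145, -0.009]
contact_force: [-2.3, 0.4, 5.8]
grip_width: 0.0409
```

Request:
arm_command(rows=[[[0,0,0],0],[[0,0,0],0],[[0,0,0],0],[[0,0,0],0],[[0,0,-0.01],0],[[0,0,-0.03],0],[[0,0,-0.06],0],[[0,0,-0.09],0],[[0,0,-0.12],0],[[0,0,-0.13],0]], fingers=-0.4)

```text
time: 40.6
position: [0.5649, -0.186, 0.1548]
tool_rot: [2.292, 2.142, -0.006]
contact_force: [0.8, 0.5, -0.3]
grip_width: 0.0618
```

```bash
python3 - <<'E'
from h import *
c=bot.camera("side")
crop(c,"s27.png",300,140,430,270,6)
print(wc(plane(c,np.array([366,502])/6+[300,140],.09)))
E
```

```text
[-0.04913992 -0.00763526]
```

View pics/s27.png

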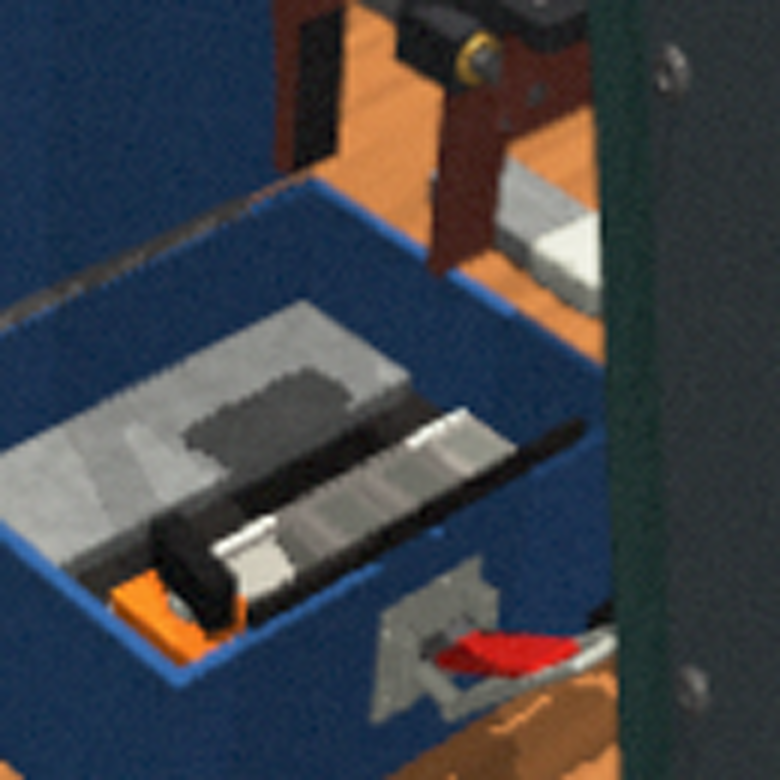

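```bash
python3 - <<'E'
from h import *
c=bot.camera("side"); crop(c,"s28.png",310,215,350,255,16)
ct=bot.camera("top"); crop(ct,"t28.png",325,225,365,265,16)
print([wc(plane(ct,np.array(u)/4+[300,140],.09)).round(4) for u in([163,436],[185,372],[174,404])])
E
```

```text
[array([-0.055 ,  0.0534]), array([-0.0128,  0.047 ]), array([-0.0339,  0.0502])]
```

View pics/s28.png

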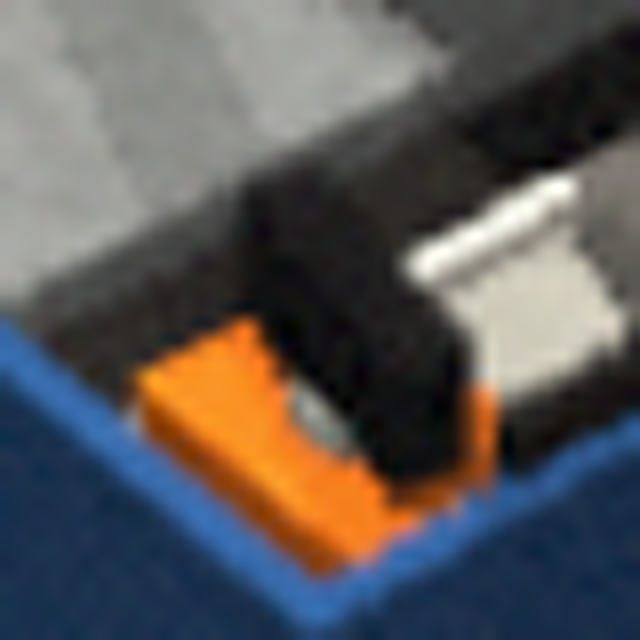

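View pics/t28.png

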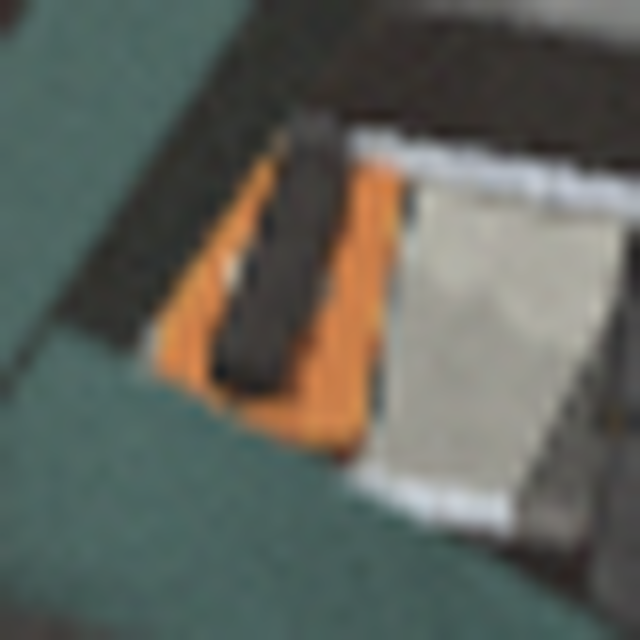

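```bash
python3 - <<'E'
from h import *
c=bot.camera("top");cs=bot.camera("side")
P=[plane(c,np.array(u)/16+[325,225],.09) for u in([250,370],[318,128])]
d=P[1]-P[0];print([wc(p) for p in P],wc((P[0]+P[1])/2),np.hypot(*d[:2]),np.degrees(np.arctan2(d[1],d[0])))
# side: wing top edge left (far) face corners
P=[plane(cs,np.array(u)/16+[310,215],.09) for u in([250,190],[455,350],[380,190])]
print([wc(p) for p in P])
print([wc(plane(c,np.array(u)/16+[325,225],.064)) for u in([400,175],[365,445])],"stop face")
k=(wc((P[0]+P[1])/2))
go([*cw(-.032,.0505),.06],77.5)
go([*cw(-.032,.0505),.042],77.5)
E
```

```text
[array([-0.05286428,  0.05406154]), array([-0.0134168 ,  0.05032451])] [-0.03314054  0.05219302] 0.03962409626381688 -9.271169133700859
[array([-0.01175848,  0.05455946]), array([-0.05038334,  0.05407052]), array([-0.02199064,  0.04185054])]
[array([-0.01253274,  0.03599591]), array([-0.05614275,  0.03404456])] stop face
t=40.9 pos=[ 0.5626 -0.185   0.151 ] shift=[0.072  0.0012 0.0907] yhead=-3.9 z=[-0.005 -0.003 -1.   ] turn=-81.4 (tool z down => turn +=cw) j6=-0.36
t=40.9 pos=[ 0.5626 -0.185   0.151 ] shift=[0.072  0.0013 0.1087] yhead=-3.9 z=[-0.005 -0.003 -1.   ] turn=-81.4 (tool z down => turn +=cw) j6=-0.36
```

Request:
arm_command(rows=[[[0.015,0,0],-10],[[0.035,0,0],-20],[[0.055,0,0],-30],[[0.068,0.001,0],-40],[[0.072,0.001,0.01],-50],[[0.072,0.001,0.025],-60],[[0.072,0.001,0.04],-70],[[0.072,0.001,0.055],-80],[[0.072,0.001,0.065],-84.5],[[0.072,0.001,0.07],-84.5]], fingers=0.1)

```text
time: 42.1
position: [0.5668, -0.1131, 0.0789]
tool_rot: [-0.257, -3.123, 0.005]
contact_force: [-0.5, -0.2, 0.3]
grip_width: 0.0397
```

```bash
python3 - <<'E'
from h import *
go([*cw(-.0325,.052),.04],80.7)
c=bot.camera("side"); crop(c,"s29.png",270,140,430,270,5)
s,_=st();print(s["grip_width"],s["contact_force"])
E
```

```text
t=42.1 pos=[ 0.5668 -0.1131  0.0789] shift=[-0.0011  0.0013  0.0389] yhead=80.6 z=[-0.008 -0.002 -1.   ] turn=-0.1 (tool z down => turn +=cw) j6=-1.72
0.039482393125561704 [ 0.20586186 -0.12027688 -1.05590637]
```

View pics/s29.png

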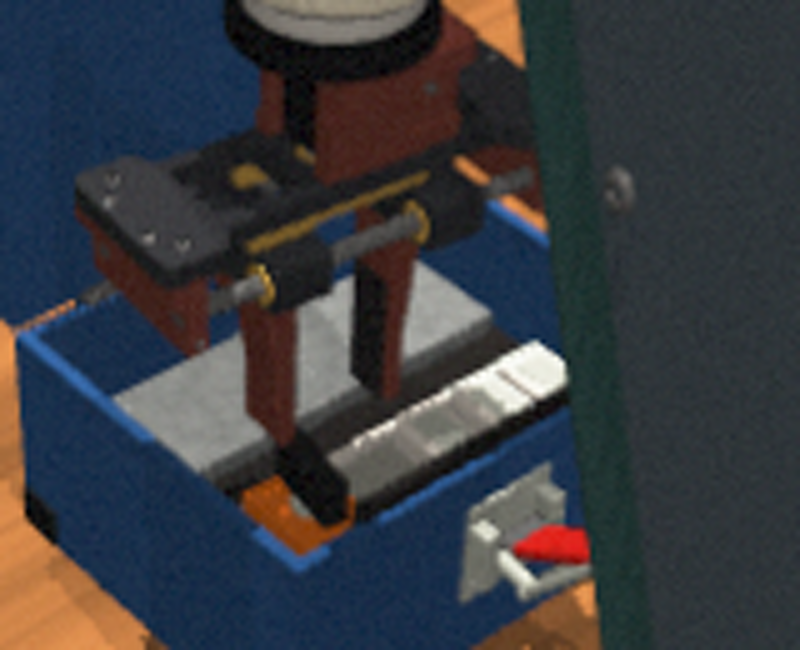

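Request:
arm_command(rows=[[[-0.001,0.001,0.005],0],[[-0.001,0.001,0.012],0],[[-0.001,0.001,0.02],0],[[-0.001,0.001,0.027],0],[[-0.001,0.001,0.032],0],[[-0.001,0.001,0.035],0],[[-0.001,0.001,0.037],0],[[-0.001,0.001,0.0385],0],[[-0.001,0.001,0.0385],0],[[-0.001,0.001,0.0385],0]])

```text
time: 43.4
position: [0.5678, -0.1124, 0.0404]
tool_rot: [-0.259, -3.123, 0.005]
contact_force: [0.6, -0.4, 0.0]
grip_width: 0.0394
```

```bash
python3 - <<'E'
from h import *
go([*cw(-.0325,.052),.04],80.7)
c=bot.camera("side"); crop(c,"s30.png",270,140,430,270,5)
s,_=st();print(s["grip_width"],s["contact_force"])
E
```

```text
t=43.4 pos=[ 0.5678 -0.1124  0.0404] shift=[0.     0.0003 0.0004] yhead=80.5 z=[-0.008 -0.003 -1.   ] turn=-0.2 (tool z down => turn +=cw) j6=-1.71
0.039532507680812436 [-0.65026507 -0.4340375  -0.18255279]
```

View pics/s30.png

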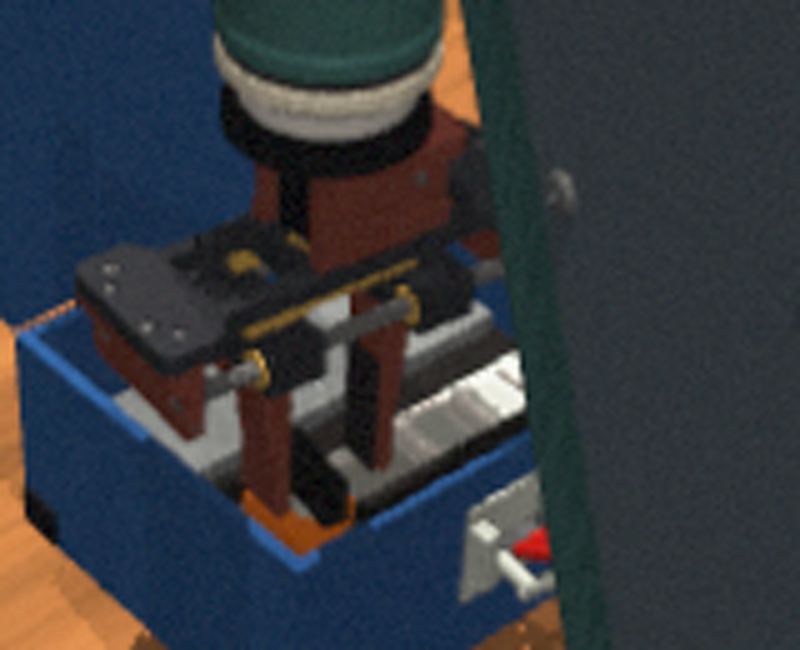

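Request:
arm_command(rows=[[[0,0,0],0],[[0,0,0],0],[[0,0,0],0],[[0,0,0],0],[[0,0,0],0],[[0,0,0],0],[[0,0,0],0],[[0,0,0],0],[[0,0,0],0],[[0,0,0],0]], fingers=1, grip_force=20)

```text
time: 44.7
position: [0.5678, -0.1124, 0.0405]
tool_rot: [-0.259, -3.123, 0.005]
contact_force: [0.4, 0.7, 0.9]
grip_width: 0.0118
```

```bash
python3 - <<'E'
from h import *
s,Rm=st();print(s["grip_width"],s["contact_force"],s["torque"],wc(s["position"]))
e=np.array([*(cw(0,-.061)-C0),0]);print("drag -y .061 in tool axes",Rm.T@e)
go(s["position"],86.14-0)
E
```

```text
0.011815485131676746 [0.35512392 0.71273401 0.87033453] [ 0.22994093 -0.27443459 -0.07516233] [-0.03240855  0.05166243]
drag -y .061 in tool axes [-0.00596419 -0.06070744  0.00018874]
t=44.7 pos=[ 0.5678 -0.1124  0.0405] shift=[0. 0. 0.] yhead=80.5 z=[-0.008 -0.003 -1.   ] turn=-5.6 (tool z down => turn +=cw) j6=-1.71
```

Request:
arm_command(rows=[[[-0.0005,-0.005,0],0],[[-0.001,-0.01,0],0],[[-0.0015,-0.015,0],0],[[-0.002,-0.02,0],0],[[-0.0025,-0.026,0],0],[[-0.003,-0.032,0],0],[[-0.0035,-0.038,0],0],[[-0.0042,-0.044,0],0],[[-0.005,-0.05,0],0],[[-0.005,-0.052,0],0]])

```text
time: 45.95
position: [0.5643, -0.1646, 0.0405]
tool_rot: [-0.259, -3.123, 0.004]
contact_force: [3.2, 3.7, -2.4]
grip_width: 0.0117
```

```bash
python3 - <<'E'
from h import *
s,Rm=st();print(s["grip_width"],s["contact_force"],s["torque"],wc(s["position"]),s["position"][2])
c=bot.camera("side"); crop(c,"s31.png",270,140,430,270,5)
E
```

```text
0.011748986298221756 [ 3.24265506  3.73696556 -2.44990902] [ 0.67557343 -0.76612577 -0.05404874] [-0.0324362  -0.00067757] 0.0405173620378802
```

View pics/s31.png

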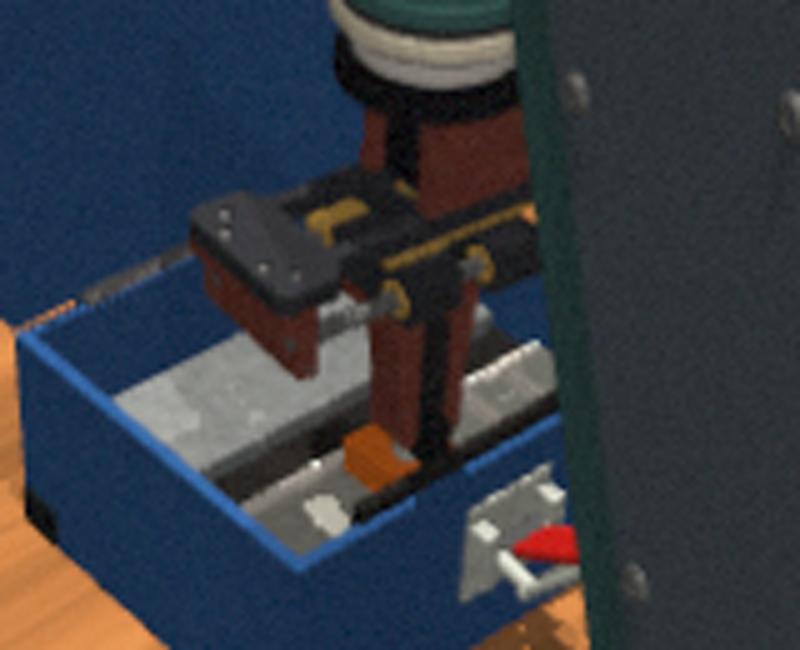

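Request:
arm_command(rows=[[[-0.0001,-0.001,0],0],[[-0.0002,-0.002,0],0],[[-0.0003,-0.003,0],0],[[-0.0004,-0.004,0],0],[[-0.0005,-0.005,0],0],[[-0.0006,-0.006,0],0],[[-0.0007,-0.007,0],0],[[-0.0007,-0.007,0],0],[[-0.0007,-0.007,0],0],[[-0.0007,-0.007,0],0]])

```text
time: 47.25
position: [0.5639, -0.1716, 0.0405]
tool_rot: [-0.26, -3.123, 0.004]
contact_force: [3.6, 5.5, -2.2]
grip_width: 0.0118
```

```bash
python3 - <<'E'
from h import *
s,Rm=st();print(s["grip_width"],s["contact_force"],s["torque"],wc(s["position"]),s["position"][2])
E
```

```text
0.011841398872867824 [ 3.63373481  5.54646613 -2.16340344] [ 0.8147079  -0.71289706 -0.01059766] [-0.03237977 -0.00772079] 0.04051455242533609
```

Keep going 1 mm at a time until the force jumps.

Request:
arm_command(rows=[[[0,-0.0005,0],0],[[-0.0001,-0.001,0],0],[[-0.0001,-0.001,0],0],[[-0.0001,-0.0015,0],0],[[-0.0002,-0.002,0],0],[[-0.0002,-0.002,0],0],[[-0.0002,-0.002,0],0],[[-0.0002,-0.002,0],0],[[-0.0002,-0.002,0],0],[[-0.0002,-0.002,0],0]])

```text
time: 48.5
position: [0.5638, -0.1716, 0.0405]
tool_rot: [-0.26, -3.123, -0.0]
contact_force: [4.5, 9.6, -1.0]
grip_width: 0.0117
```

Request:
arm_command(rows=[[[0,-0.0005,0],0],[[-0.0001,-0.001,0],0],[[-0.0001,-0.001,0],0],[[-0.0001,-0.0015,0],0],[[-0.0002,-0.002,0],0],[[-0.0002,-0.002,0],0],[[-0.0002,-0.002,0],0],[[-0.0002,-0.002,0],0],[[-0.0002,-0.002,0],0],[[-0.0002,-0.002,0],0]])

```text
time: 49.75
position: [0.5638, -0.1716, 0.0405]
tool_rot: [-0.262, -3.123, -0.005]
contact_force: [5.2, 10.8, -1.0]
grip_width: 0.0118
```

```bash
python3 - <<'E'
from h import *
s,Rm=st();print(s["grip_width"],s["contact_force"],s["torque"],wc(s["position"]),s["position"][2])
c=bot.camera("side"); crop(c,"s32.png",300,170,400,270,7)
c=bot.camera("top"); crop(c,"t32.png",300,180,430,280,6)
E
```

```text
0.011817603572631745 [ 5.18566852 10.76262214 -0.95581844] [ 1.94829806 -0.96565145 -0.06103483] [-0.03246822 -0.0076546 ] 0.04051255527261455
```

View pics/s32.png

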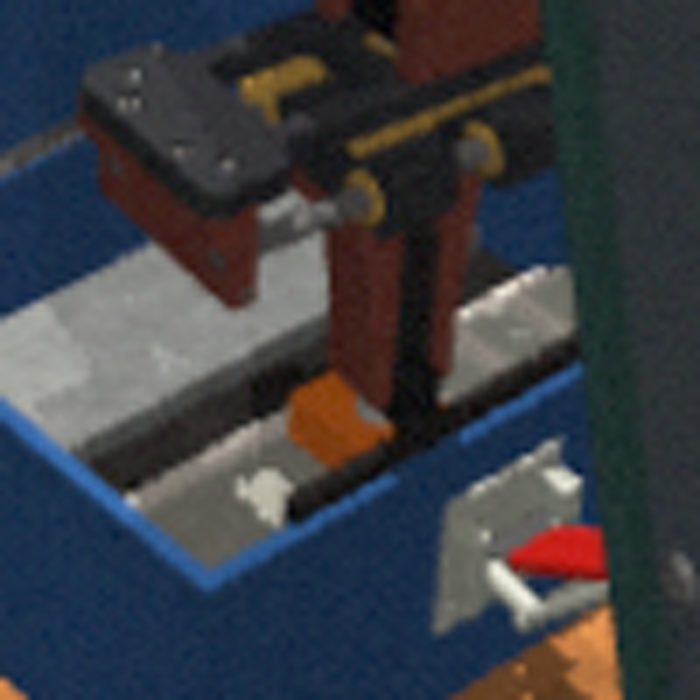

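View pics/t32.png

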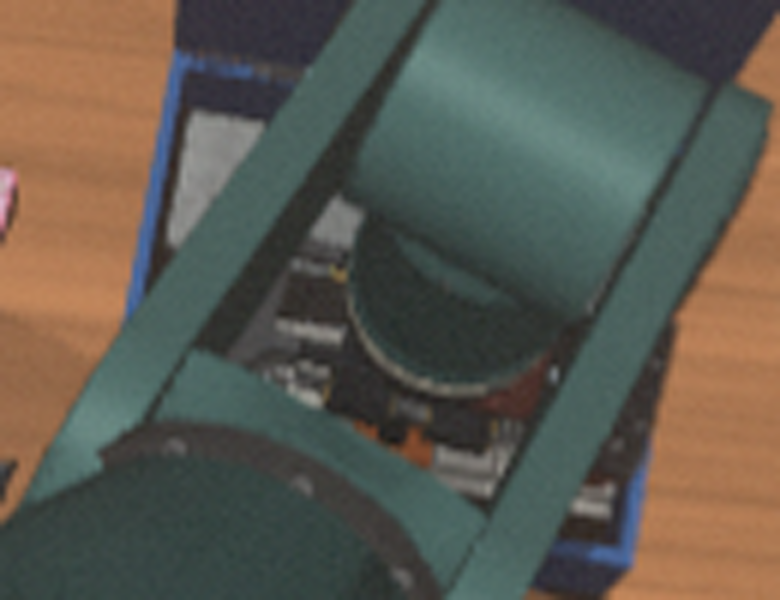

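Request:
arm_command(rows=[[[0,-0.001,0],5],[[-0.0001,-0.0015,0],12],[[-0.0001,-0.0015,0],20],[[-0.0001,-0.0015,0],28],[[-0.0001,-0.0015,0],36],[[-0.0001,-0.0015,0],44],[[-0.0001,-0.0015,0],52],[[-0.0001,-0.0015,0],60],[[-0.0001,-0.0015,0],66],[[-0.0001,-0.0015,0],70]])

```text
time: 51.1
position: [0.5645, -0.1708, 0.0406]
tool_rot: [-2.009, -2.404, -0.003]
contact_force: [6.4, 12.0, -1.8]
grip_width: 0.0123
```

```bash
python3 - <<'E'
from h import *
s,Rm=st();print(s["grip_width"],s["contact_force"],s["torque"],wc(s["position"]),s["position"][2])
go(s["position"],-3.86)
E
```

```text
0.012266221719184154 [ 6.42050929 12.04194734 -1.80886754] [ 2.14723896 -1.2752229   0.11289112] [-0.03178258 -0.00683947] 0.04059450243843887
t=51.1 pos=[ 0.5645 -0.1708  0.0406] shift=[0. 0. 0.] yhead=10.2 z=[-0.006  0.007 -1.   ] turn=14.1 (tool z down => turn +=cw) j6=-0.60
```

Request:
arm_command(rows=[[[0,0,0],2],[[0,0,0],4],[[0,0,0],6],[[0,0,0],8],[[0,0,0],10],[[0,0,0],12],[[0,0,0],14],[[0,0,0],14],[[0,0,0],14],[[0,0,0],14]])

```text
time: 52.35
position: [0.5647, -0.1709, 0.0407]
tool_rot: [-2.286, -2.142, -0.001]
contact_force: [3.4, 4.1, -1.7]
grip_width: 0.0126
```

```bash
python3 - <<'E'
from h import *
s,Rm=st();print(s["grip_width"],s["contact_force"],s["torque"],wc(s["position"]),s["position"][2])
go(s["position"],-3.86)
E
```

```text
0.012595025058390143 [ 3.40086682  4.08128746 -1.67799405] [ 0.7937435  -0.8184619   0.51834771] [-0.03157481 -0.00690297] 0.0406598943133118
t=52.4 pos=[ 0.5647 -0.1709  0.0407] shift=[0. 0. 0.] yhead=-3.7 z=[-0.006  0.007 -1.   ] turn=0.1 (tool z down => turn +=cw) j6=-0.35
```

Request:
arm_command(rows=[[[0,0,0],0],[[0,0,0],0],[[0,0,0],0],[[0,0,0],0],[[0,0,-0.01],0],[[0,0,-0.03],0],[[0,0,-0.06],0],[[0,0,-0.09],0],[[0,0,-0.12],0],[[0,0,-0.13],0]], fingers=0.1)

```text
time: 53.6
position: [0.5668, -0.1724, 0.1732]
tool_rot: [-2.289, -2.145, -0.003]
contact_force: [0.3, -0.2, -1.0]
grip_width: 0.0396
```

Request:
arm_command(rows=[[[-0.02,-0.02,-0.005],0],[[-0.05,-0.05,-0.01],0],[[-0.08,-0.08,-0.02],0],[[-0.11,-0.12,-0.03],0],[[-0.14,-0.15,-0.03],0],[[-0.17,-0.17,-0.03],0],[[-0.2,-0.17,-0.03],0],[[-0.23,-0.17,-0.03],0],[[-0.25,-0.17,-0.03],0],[[-0.25,-0.17,-0.03],0]])

```text
time: 54.85
position: [0.3808, -0.4117, 0.2018]
tool_rot: [-2.289, -2.143, -0.004]
contact_force: [-0.8, 0.4, 0.1]
grip_width: 0.0396
```

```bash
python3 - <<'E'
from h import *
s,Rm=st();print(s["position"])
c=bot.camera("side"); crop(c,"s33.png",250,90,430,300,3.5 and 3)
crop(c,"s33b.png",310,160,420,260,7)
c=bot.camera("top"); crop(c,"t33.png",300,140,450,320,4);crop(c,"t33b.png",315,220,410,275,8)
E
```

```text
[ 0.38079362 -0.41165829  0.20177044]
```

View pics/s33b.png

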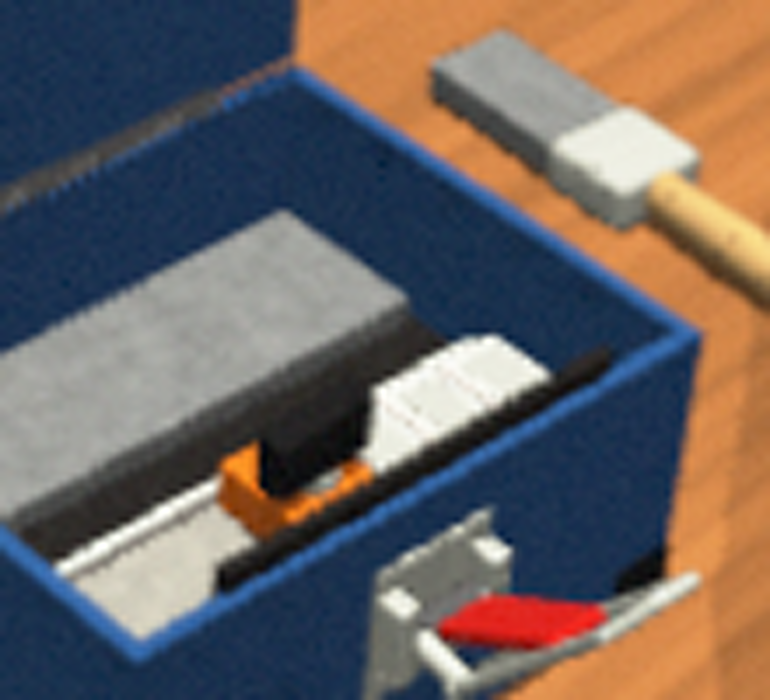

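View pics/t33b.png

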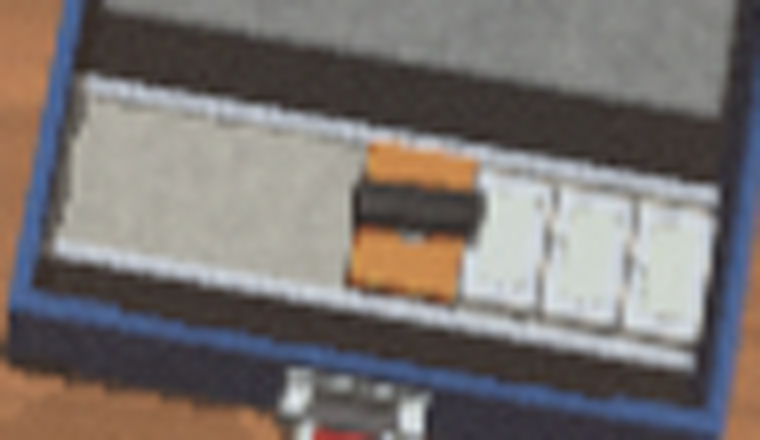

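View pics/s33.png

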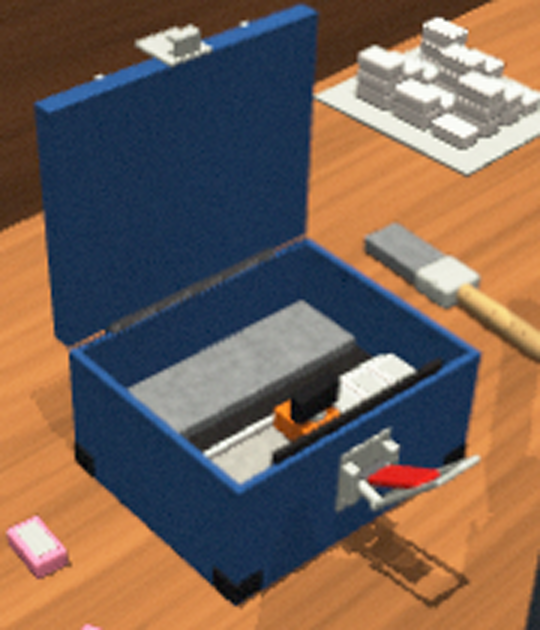

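```bash
cat >> h.py <<'E'
def lidp(th,r=.165,off=.010):
    x=.09-r*np.cos(th)+.016*np.sin(th)+off; z=.107+r*np.sin(th)+.016*np.cos(th)
    return x,z
E
python3 - <<'E'
from h import *
go([*cw(.15,-.038),.32],-94.5)
go([*cw(.15,-.038),.24],-94.5)
s,_=st();print(s["joint_positions"])
# lid angle check: keeper/top edge left corner in s33 (38,105)
E
```

```text
t=55.0 pos=[ 0.3808 -0.4099  0.2019] shift=[ 0.2197  0.3492 -0.1178] yhead=-3.7 z=[-0.003  0.007 -1.   ] turn=-89.2 (tool z down => turn +=cw) j6=-0.88
t=55.0 pos=[ 0.3808 -0.4099  0.2019] shift=[ 0.2191  0.3494 -0.0378] yhead=-3.7 z=[-0.003  0.007 -1.   ] turn=-89.2 (tool z down => turn +=cw) j6=-0.88
[-0.94699513  0.28985429  1.57071382  0.00193067  1.28820171 -0.88262267]
```

Request:
arm_command(rows=[[[0,0.01,-0.04],-9],[[0.01,0.04,-0.08],-18],[[0.03,0.08,-0.12],-27],[[0.06,0.125,-0.13],-36],[[0.09,0.17,-0.13],-45],[[0.12,0.215,-0.13],-54],[[0.15,0.26,-0.13],-63],[[0.18,0.305,-0.13],-72],[[0.205,0.335,-0.13],-81],[[0.219,0.349,-0.13],-89]], fingers=1)

```text
time: 56.2
position: [0.7448, -0.2112, 0.3314]
tool_rot: [-0.117, -3.135, -0.012]
contact_force: [-0.2, 0.6, 0.6]
grip_width: 0.0007
```

```bash
python3 - <<'E'
from h import *
go([*cw(.15,-.038),.24],-94)
c=bot.camera("side"); crop(c,"s34.png",230,30,430,200,4)
for th in (1.6,1.4,1.2,1.0,.8,.6,.4): 
    x,z=lidp(th);print(th,round(x,3),round(z-.031,3))
E
```

```text
t=56.2 pos=[ 0.7448 -0.2112  0.3314] shift=[ 0.0004 -0.0037  0.0913] yhead=85.7 z=[-0.004  0.008 -1.   ] turn=-0.3 (tool z down => turn +=cw) j6=-1.86
1.6 0.121 0.24
1.4 0.088 0.241
1.2 0.055 0.236
1.0 0.024 0.223
0.8 -0.003 0.206
0.6 -0.027 0.182
0.4 -0.046 0.155
```

View pics/s34.png

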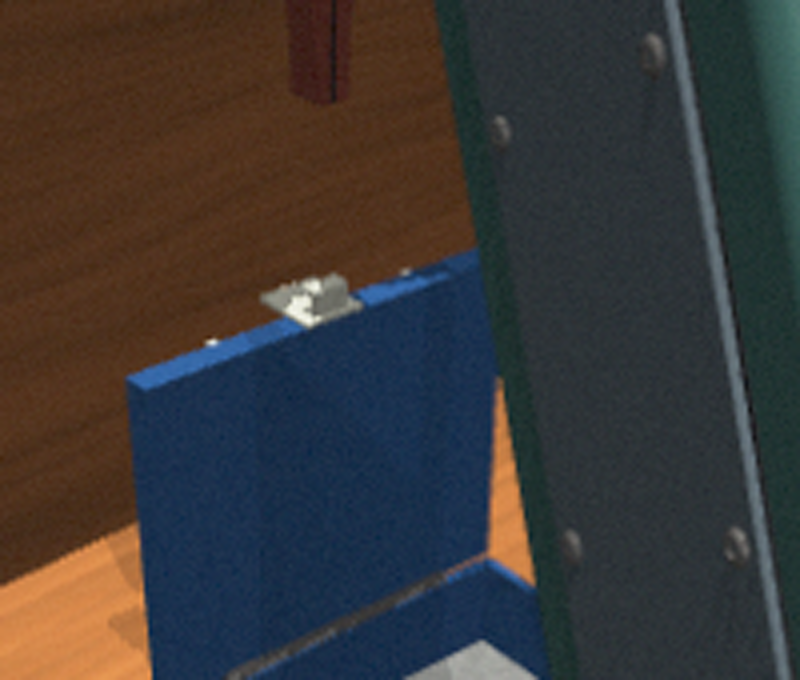

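Request:
arm_command(rows=[[[0,-0.003,0.03],0],[[0,-0.003,0.06],0],[[0,-0.003,0.085],0],[[0.01,-0.003,0.091],0],[[0.025,-0.003,0.091],0],[[0.04,-0.003,0.091],0],[[0.055,-0.003,0.091],0],[[0.07,-0.003,0.092],0],[[0.082,-0.003,0.094],0],[[0.095,-0.003,0.096],0]])

```text
time: 57.5
position: [0.6499, -0.2049, 0.2355]
tool_rot: [-0.107, -3.137, -0.014]
contact_force: [1.2, 0.0, -0.1]
grip_width: 0.0005
```

```bash
python3 - <<'E'
from h import *
s,_=st();print(wc(s["position"]),s["position"][2],s["contact_force"])
c=bot.camera("side"); crop(c,"s35.png",230,30,430,240,3)
E
```

```text
[ 0.05572081 -0.03511695] 0.23551571440853264 [ 1.17807866  0.00594673 -0.13038486]
```

View pics/s35.png

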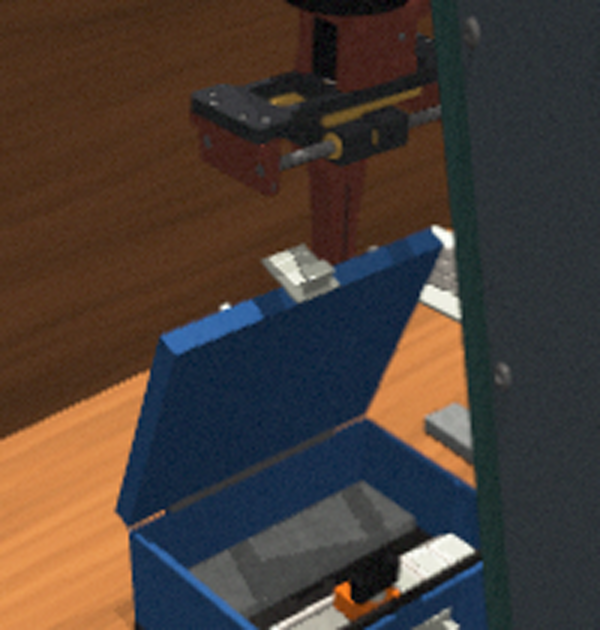

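Request:
arm_command(rows=[[[0.011,0,0.003],0],[[0.022,0,0.007],0],[[0.032,0,0.012],0],[[0.042,0,0.018],0],[[0.051,0,0.024],0],[[0.06,0,0.03],0],[[0.068,0,0.038],0],[[0.076,0,0.046],0],[[0.083,0,0.054],0],[[0.09,0,0.062],0]])

```text
time: 58.8
position: [0.5573, -0.1979, 0.1731]
tool_rot: [-0.107, -3.134, -0.015]
contact_force: [-0.2, -0.5, 0.1]
grip_width: 0.0001
```

```bash
python3 - <<'E'
from h import *
s,_=st();print(wc(s["position"]),s["position"][2],s["contact_force"])
c=bot.camera("side"); crop(c,"s36.png",230,80,430,290,3)
E
```

```text
[-0.03718126 -0.03438161] 0.17309850099889318 [-0.1698335  -0.47323501  0.11496709]
```

View pics/s36.png

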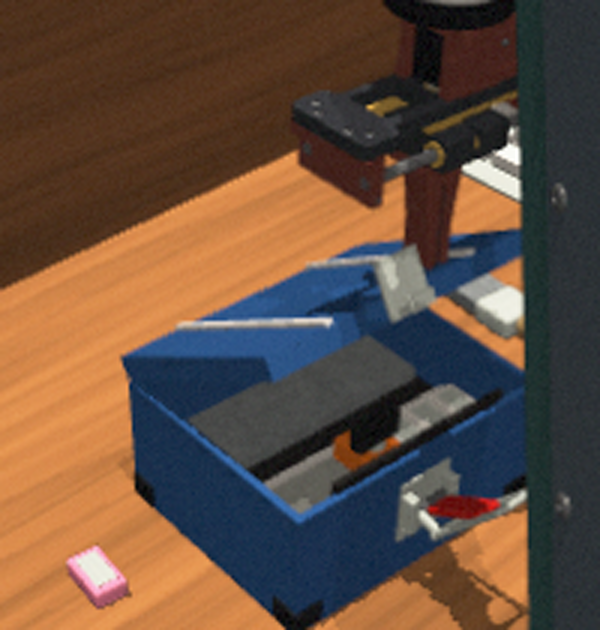

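Request:
arm_command(rows=[[[0,0,-0.02],0],[[0,0,-0.04],0],[[0,0,-0.04],0],[[0,0,-0.04],0],[[0,0,-0.04],0],[[0,0,-0.04],0],[[0,0,-0.04],0],[[0,0,-0.04],0],[[0,0,-0.04],0],[[0,0,-0.04],0]])

```text
time: 60.1
position: [0.556, -0.1979, 0.212]
tool_rot: [-0.107, -3.131, -0.016]
contact_force: [0.9, 0.8, 0.5]
grip_width: 0.0005
```

```bash
python3 - <<'E'
from h import *
s,_=st();print(wc(s["position"]),s["position"][2],s["contact_force"])
c=bot.camera("side"); crop(c,"s37.png",250,100,430,300,3.5 and 4)
E
```

```text
[-0.03848292 -0.03442707] 0.21203364291023163 [0.85410213 0.79192389 0.51462271]
```

View pics/s37.png

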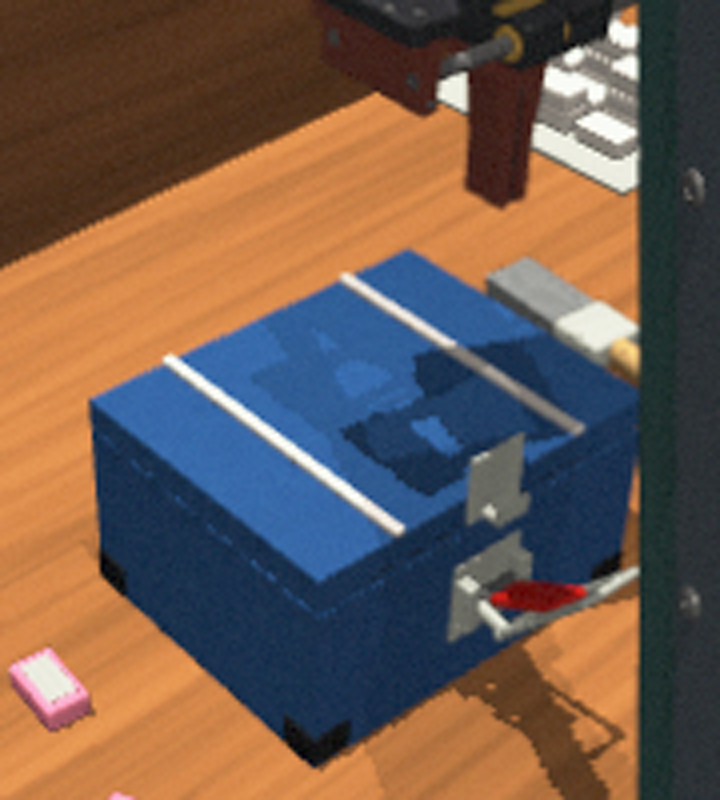

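```bash
python3 - <<'E'
import cv2
a=cv2.imread("pics/t33.png")[330:700,140:320]; a=cv2.resize(a,None,fx=2,fy=2,interpolation=cv2.INTER_CUBIC)
b=cv2.imread("pics/s33b.png")[480:700,340:770]
cv2.imwrite("pics/t33c.png",a);cv2.imwrite("pics/s33c.png",b)
print(a.shape,b.shape)
E
```

```text
(740, 360, 3) (220, 430, 3)
```

View pics/t33c.png

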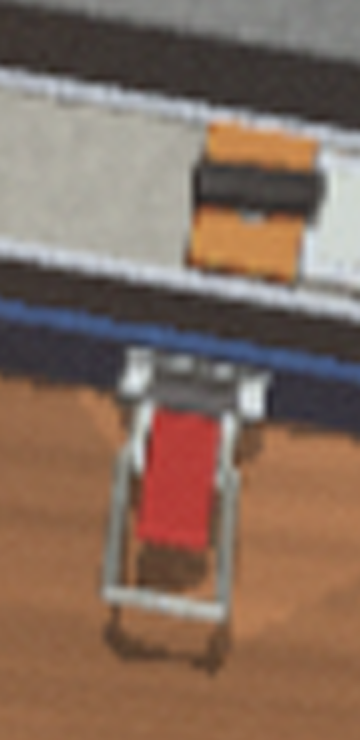

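View pics/s33c.png

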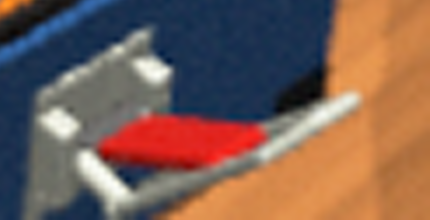

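```bash
python3 - <<'E'
from h import *
ct=bot.camera("top");cs=bot.camera("side")
p,e=tri(ct,(355.6,297.9),cs,(402.6,246.4));print(wc(p),p,e)
# lever tip end: top red end (180,545)->; side red end right
u=(300+(180/2+140)/4,140+(545/2+330)/4); v=(310+(235+340)/7,160+(147+480)/7)
p,e=tri(ct,u,cs,v);print(wc(p),p,e)
A=np.array([-98,62.])
for th in(.8,1.0,1.2,1.4,1.75):
    f=th-np.radians(10);P=A+22*np.array([-np.sin(f),-np.cos(f)]);h=A+58*np.array([-np.sin(th+np.pi/6),-np.cos(th+np.pi/6)])
    l=th-2.3;B=P+75.4*np.array([np.sin(l),np.cos(l)]);print(th,P.round(1),h.round(1),B.round(1))
E
```

```text
[-0.16876192 -0.00041019] [ 0.4282932  -0.15515005  0.118643  ] 0.0030973955854664446
[-0.14621644 -0.00245572] [ 0.45064986 -0.15870846  0.09185659] 0.006339095842008058
0.8 [-110.9   44.2] [-154.2   47.8] [-186.1   49.5]
1.0 [-114.2   47.1] [-155.9   59.3] [-186.8   67.2]
1.2 [-116.8   50.6] [-155.3   70.8] [-184.    84.8]
1.4 [-118.7   54.6] [-152.4   82. ] [-177.8  101.4]
1.75 [-120.    62.1] [-142.3   99.5] [-159.4  126.4]
```

```bash
python3 - <<'E'
from h import *
go([*cw(-.20,0),.16],86.1)
s,_=st();print(s["joint_positions"].round(2))
E
```

```text
t=60.2 pos=[ 0.556  -0.1978  0.212 ] shift=[0.1611 0.0337 0.0537] yhead=86.1 z=[-0.008  0.011 -1.   ] turn=-0.0 (tool z down => turn +=cw) j6=-1.97
[-0.46  0.33  1.49  0.01  1.34 -1.97]
```

Request:
arm_command(rows=[[[0.02,0.005,0],0],[[0.045,0.01,0],0],[[0.07,0.015,0],0],[[0.095,0.02,0],0],[[0.12,0.025,0],0],[[0.14,0.03,0],0],[[0.155,0.034,0.01],0],[[0.161,0.034,0.03],0],[[0.161,0.034,0.045],0],[[0.161,0.034,0.053],0]])

```text
time: 61.5
position: [0.3969, -0.1522, 0.1603]
tool_rot: [-0.107, -3.131, -0.017]
contact_force: [-0.8, -0.1, 0.3]
grip_width: 0.0001
```

```bash
python3 - <<'E'
from h import *
go([*cw(-.195,0),.077],86.1)
s,_=st();print(s["joint_positions"].round(2),s["contact_force"])
c=bot.camera("side"); crop(c,"s38.png",320,160,460,300,5)
c=bot.camera("top"); crop(c,"t38.png",310,230,410,330,6)
E
```

```text
t=61.5 pos=[ 0.3969 -0.1522  0.1603] shift=[-0.006  -0.0013  0.0832] yhead=86.1 z=[-0.008  0.011 -1.   ] turn=-0.0 (tool z down => turn +=cw) j6=-2.04
[-0.53  0.14  1.89  0.01  1.13 -2.04] [-0.78905069 -0.08466248  0.3491526 ]
```

View pics/s38.png

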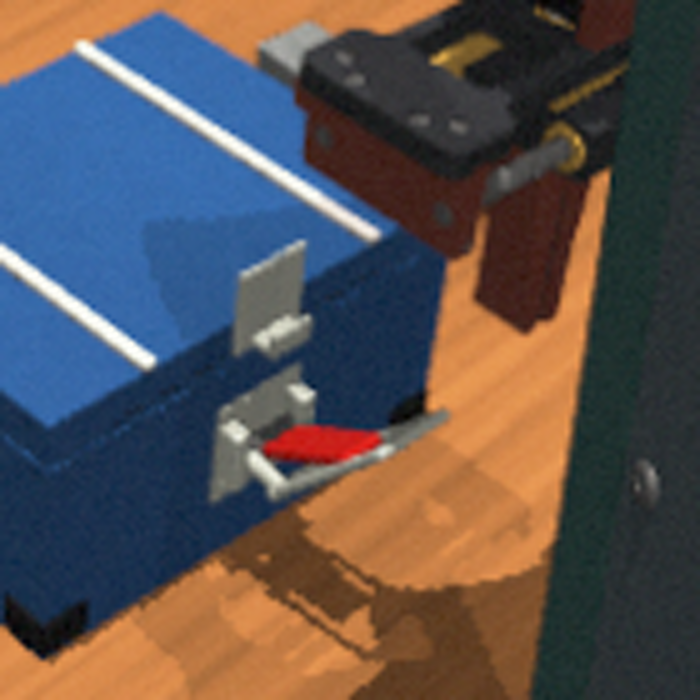

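View pics/t38.png

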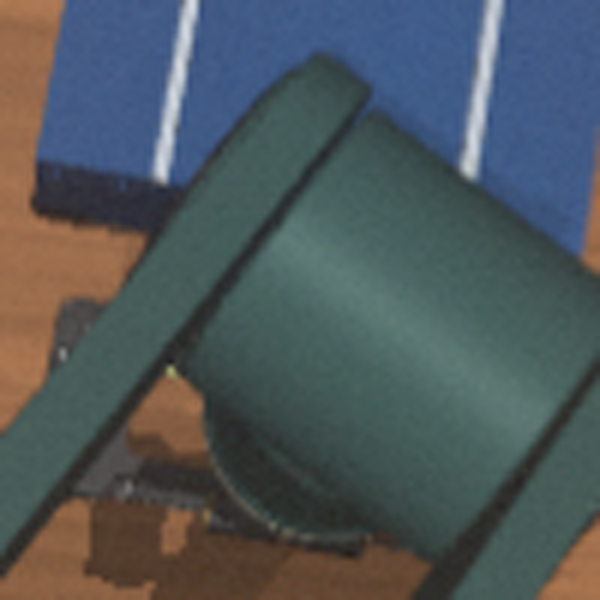

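Request:
arm_command(rows=[[[0,-0.001,0.012],0],[[0,-0.001,0.026],0],[[0,-0.001,0.04],0],[[0,-0.001,0.054],0],[[0,-0.001,0.066],0],[[0,-0.001,0.074],0],[[0,-0.001,0.08],0],[[0,-0.001,0.083],0],[[0,-0.001,0.083],0],[[0,-0.001,0.083],0]])

```text
time: 62.85
position: [0.3963, -0.1523, 0.0775]
tool_rot: [-0.107, -3.131, -0.017]
contact_force: [-0.5, 0.2, -0.6]
grip_width: 0.0006
```

```bash
python3 - <<'E'
from h import *
go([*cw(-.195,0),.077],86.1)
s,_=st();print(wc(s["position"]),s["contact_force"])
c=bot.camera("side"); crop(c,"s39.png",320,160,460,300,5)
E
```

```text
t=62.9 pos=[ 0.3963 -0.1523  0.0775] shift=[-0.0058 -0.0003  0.0004] yhead=86.1 z=[-0.008  0.011 -1.   ] turn=-0.0 (tool z down => turn +=cw) j6=-2.04
[-0.20083322  0.00025624] [-0.48068384  0.16654448 -0.56568302]
```

View pics/s39.png

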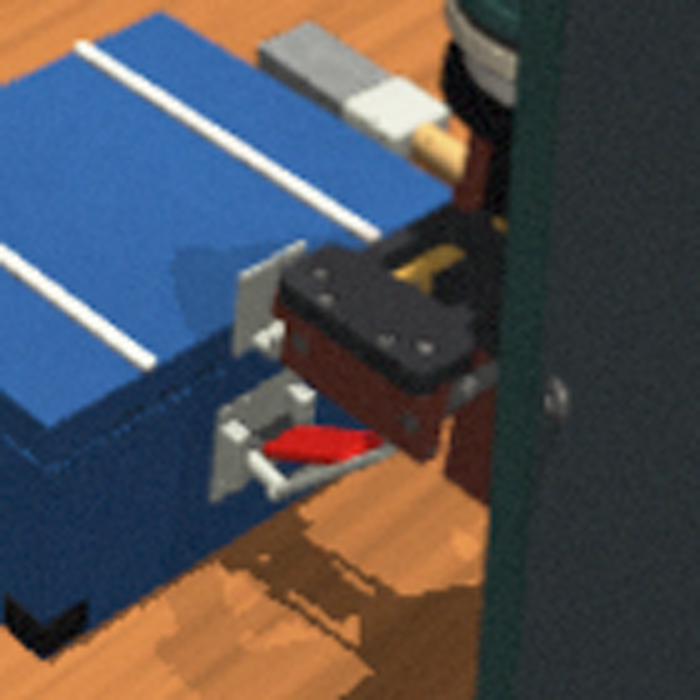

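Request:
arm_command(rows=[[[-0.008,-0.001,0],0],[[-0.015,-0.001,0],0],[[-0.02,-0.001,-0.001],0],[[-0.026,-0.001,-0.005],0],[[-0.032,-0.001,-0.008],0],[[-0.038,-0.001,-0.01],0],[[-0.044,-0.001,-0.012],0],[[-0.05,-0.001,-0.0135],0],[[-0.056,-0.001,-0.015],0],[[-0.06,-0.001,-0.016],0]])

```text
time: 64.15
position: [0.4567, -0.1577, 0.093]
tool_rot: [-0.107, -3.131, -0.017]
contact_force: [-0.1, -0.7, 0.8]
grip_width: 0.0005
```

```bash
python3 - <<'E'
from h import *
s,_=st();print(wc(s["position"]),s["position"][2],s["contact_force"])
c=bot.camera("side"); crop(c,"s40.png",320,160,460,300,5)
E
```

```text
[-0.14022005 -0.00101441] 0.0930489365663339 [-0.06462529 -0.72315176  0.76438951]
```

View pics/s40.png

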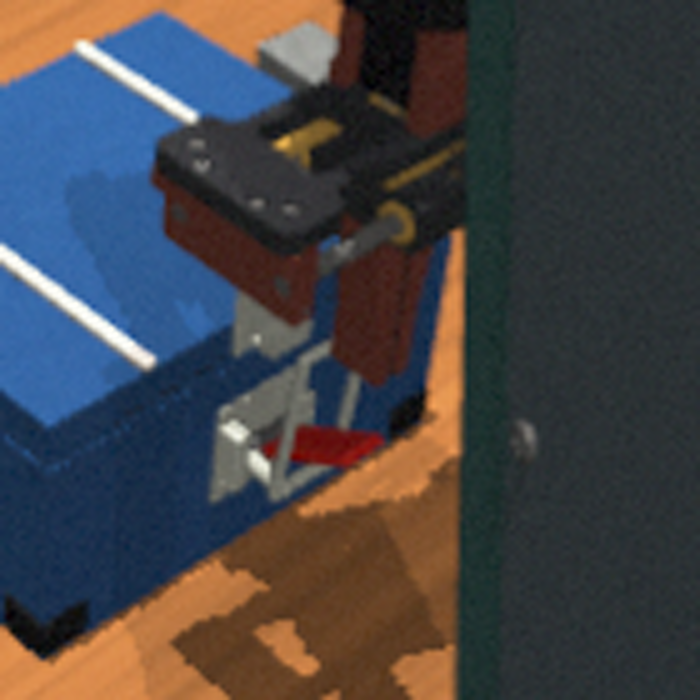

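Request:
arm_command(rows=[[[-0.004,0,-0.001],0],[[-0.008,0,-0.002],0],[[-0.011,0,-0.002],0],[[-0.014,0,-0.002],0],[[-0.017,0,-0.002],0],[[-0.019,0,-0.002],0],[[-0.021,0,-0.002],0],[[-0.021,0,-0.002],0],[[-0.021,0,-0.002],0],[[-0.021,0,-0.002],0]])

```text
time: 65.45
position: [0.4782, -0.1593, 0.095]
tool_rot: [-0.107, -3.132, -0.016]
contact_force: [0.2, -0.2, -0.0]
grip_width: 0.0008
```

```bash
python3 - <<'E'
from h import *
s,_=st();print(wc(s["position"]),s["position"][2],s["contact_force"])
c=bot.camera("side"); crop(c,"s41.png",320,160,460,300,5)
E
```

```text
[-0.11873257 -0.00116769] 0.09499430371380224 [ 0.18965439 -0.17971717 -0.04784112]
```

View pics/s41.png

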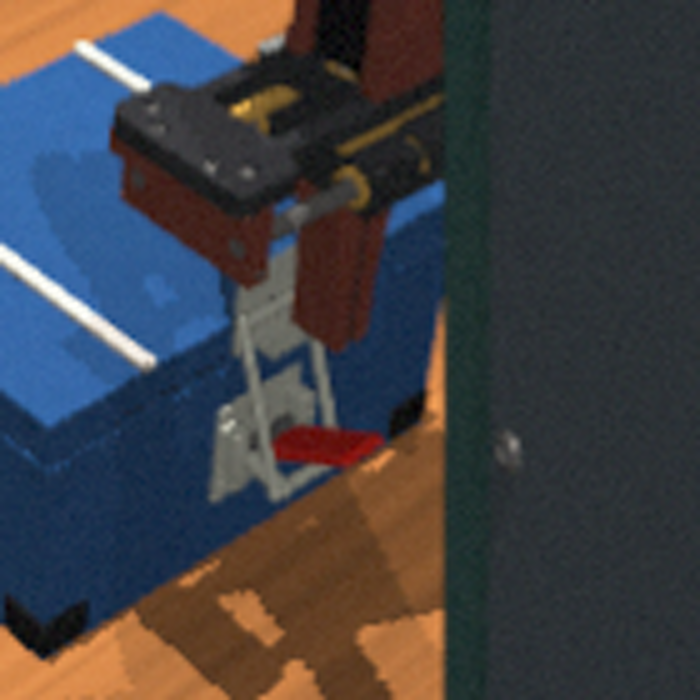

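Request:
arm_command(rows=[[[0.006,0.001,0],0],[[0.014,0.001,0],0],[[0.022,0.001,0],0],[[0.028,0.001,0],0],[[0.032,0.001,0.002],0],[[0.032,0.001,0.008],0],[[0.032,0.001,0.015],0],[[0.032,0.001,0.02],0],[[0.032,0.001,0.022],0],[[0.032,0.001,0.024],0]])

```text
time: 66.75
position: [0.4462, -0.1559, 0.0711]
tool_rot: [-0.107, -3.132, -0.016]
contact_force: [0.7, -0.0, -0.7]
grip_width: 0.0004
```

```bash
python3 - <<'E'
from h import *
s,_=st();print(wc(s["position"]),s["position"][2],s["contact_force"])
c=bot.camera("side"); crop(c,"s42.png",320,160,460,300,5)
E
```

```text
[-1.50811390e-01  7.80522992e-05] 0.07110846373706498 [ 0.69685757 -0.04577085 -0.67816564]
```

View pics/s42.png

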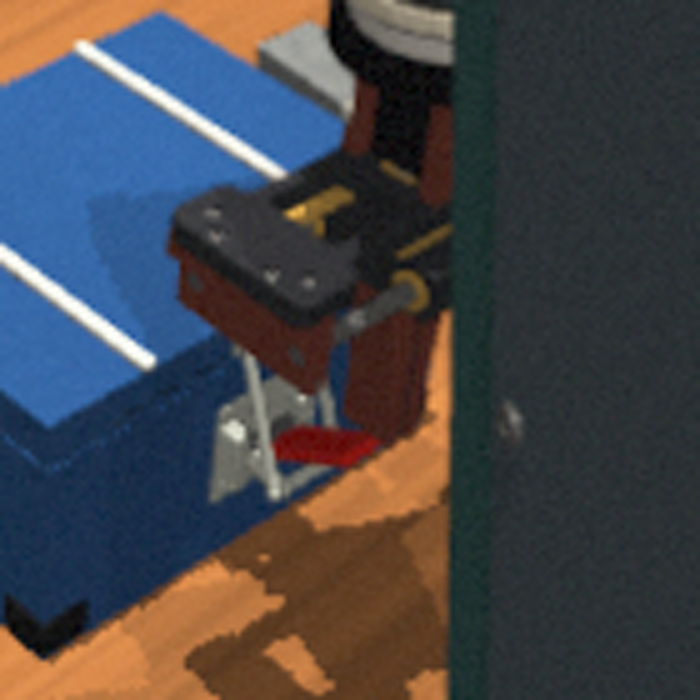

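Request:
arm_command(rows=[[[0.001,0,0.003],0],[[0.002,0,0.007],0],[[0.002,0,0.011],0],[[0.003,0,0.015],0],[[0.003,0,0.019],0],[[0.003,0,0.023],0],[[0.003,0,0.027],0],[[0.003,0,0.031],0],[[0.003,0,0.034],0],[[0.003,0,0.034],0]])

```text
time: 68.05
position: [0.4429, -0.1552, 0.0368]
tool_rot: [-0.107, -3.131, -0.017]
contact_force: [-0.2, -0.5, -0.6]
grip_width: 0.0005
```

```bash
python3 - <<'E'
from h import *
s,_=st();print(wc(s["position"]),s["position"][2],s["contact_force"])
c=bot.camera("side"); crop(c,"s43.png",320,160,460,300,5)
E
```

```text
[-0.15413792  0.00049994] 0.03675160677769482 [-0.21219875 -0.46307725 -0.56515116]
```

View pics/s43.png

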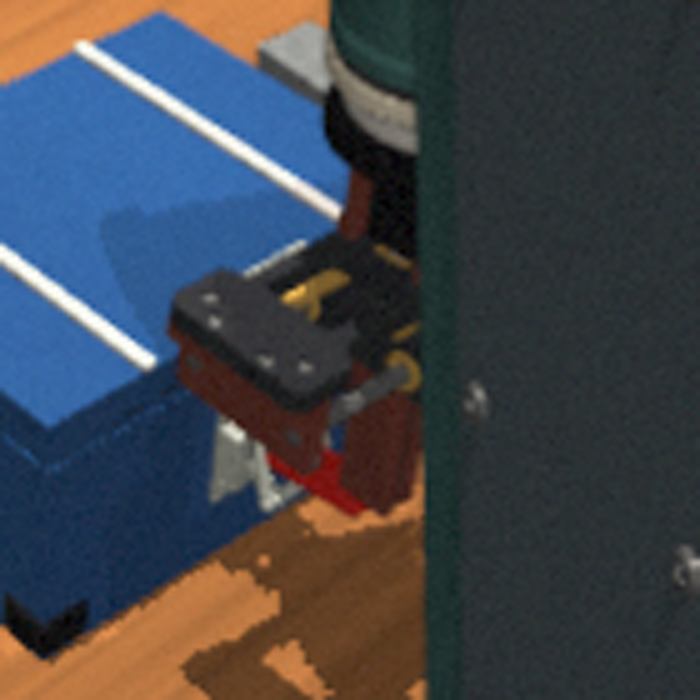

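Request:
arm_command(rows=[[[0.001,0,0.004],0],[[0.001,0,0.008],0],[[0.001,0,0.012],0],[[0.001,0,0.016],0],[[0.001,0,0.02],0],[[0.001,0,0.025],0],[[0.0,0,0.03],0],[[-0.001,0,0.034],0],[[-0.003,0,0.038],0],[[-0.004,0,0.041],0]])

```text
time: 69.35
position: [0.4466, -0.155, -0.0045]
tool_rot: [-0.107, -3.131, -0.017]
contact_force: [0.1, -0.2, 2.2]
grip_width: 0.0003
```

```bash
python3 - <<'E'
from h import *
s,_=st();print(wc(s["position"]),s["position"][2],s["contact_force"])
c=bot.camera("side"); crop(c,"s44.png",320,160,460,300,5)
E
```

```text
[-0.15050544  0.0009928 ] -0.0044882482963465725 [ 0.07038904 -0.2254443   2.2443314 ]
```

View pics/s44.png

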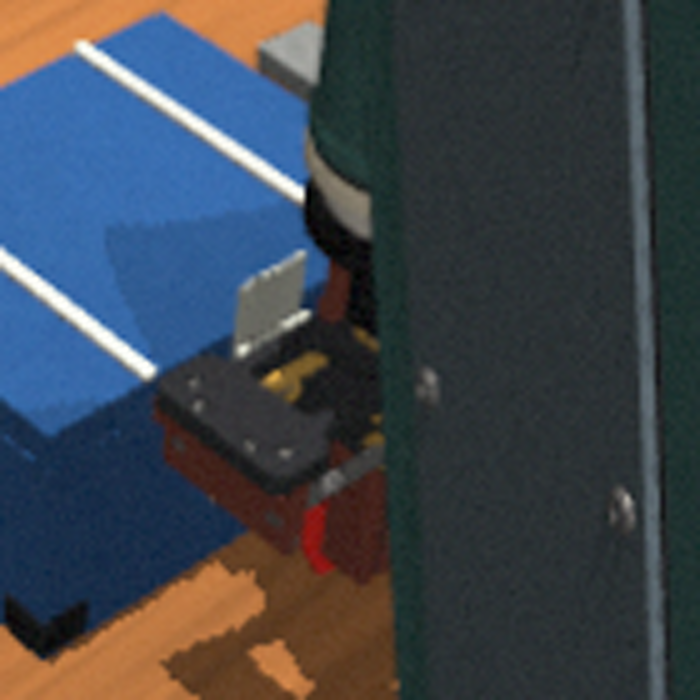

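Request:
arm_command(rows=[[[-0.001,0,0.001],0],[[-0.002,0,0.002],0],[[-0.003,0,0.003],0],[[-0.004,0,0.004],0],[[-0.005,0,0.006],0],[[-0.006,0,0.007],0],[[-0.006,0,0.008],0],[[-0.006,0,0.009],0],[[-0.006,0,0.01],0],[[-0.006,0,0.01],0]])

```text
time: 70.65
position: [0.4524, -0.1552, -0.0148]
tool_rot: [-0.107, -3.131, -0.017]
contact_force: [-0.7, -1.1, 0.0]
grip_width: 0.0003
```

```bash
python3 - <<'E'
from h import *
s,_=st();print(wc(s["position"]),s["position"][2],s["contact_force"],s["torque"])
c=bot.camera("side"); crop(c,"s45.png",320,160,460,300,5)
E
```

```text
[-0.14469467  0.00115041] -0.014834364242270526 [-0.69169585 -1.09350195  0.01204857] [ 0.06659057 -0.05919709  0.0070738 ]
```

View pics/s45.png

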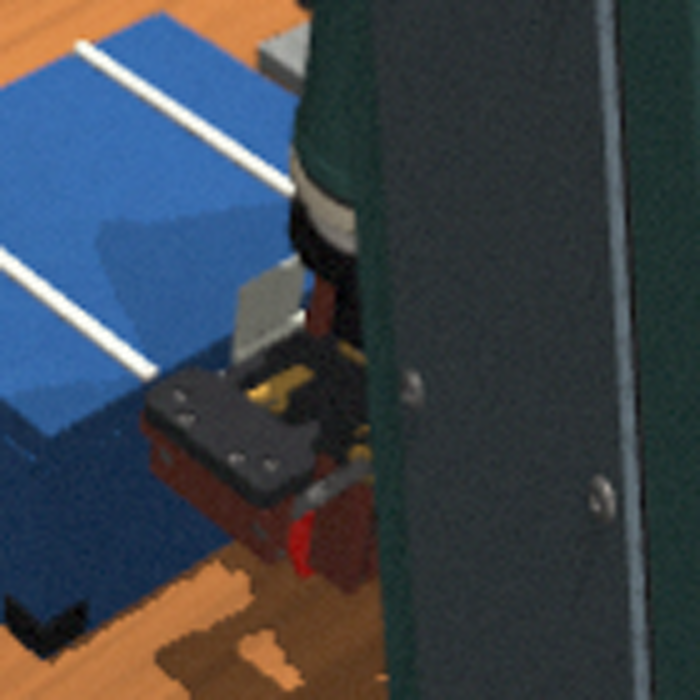

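Request:
arm_command(rows=[[[-0.0005,0,0],0],[[-0.001,0,0],0],[[-0.0015,0,0],0],[[-0.002,0,0],0],[[-0.0025,0,0],0],[[-0.003,0,0],0],[[-0.0035,0,0],0],[[-0.004,0,0],0],[[-0.004,0,0],0],[[-0.004,0,0],0]])

```text
time: 71.95
position: [0.4565, -0.1555, -0.0148]
tool_rot: [-0.107, -3.131, -0.017]
contact_force: [-0.9, -0.3, 0.3]
grip_width: 0.0006
```

```bash
python3 - <<'E'
from h import *
s,_=st();print(wc(s["position"]),s["position"][2],s["contact_force"],s["torque"])
E
```

```text
[-0.1406225   0.00114594] -0.014847582091317667 [-0.87404426 -0.27006298  0.33271534] [ 0.11910204 -0.04182799  0.01666012]
```

Request:
arm_command(rows=[[[0.01,0,0],0],[[0.02,0,-0.01],0],[[0.03,0,-0.03],0],[[0.04,-0.02,-0.06],0],[[0.045,-0.06,-0.1],0],[[0.045,-0.11,-0.13],0],[[0.045,-0.16,-0.14],0],[[0.045,-0.21,-0.14],0],[[0.045,-0.26,-0.14],0],[[0.045,-0.28,-0.14],0]])

```text
time: 73.2
position: [0.3928, -0.4358, 0.1232]
tool_rot: [-0.111, -3.132, -0.015]
contact_force: [-0.3, 0.1, 0.1]
grip_width: 0.0008
```

```bash
python3 - <<'E'
from h import *
s,_=st();print(wc(s["position"]),s["position"])
c=bot.camera("side"); crop(c,"s46.png",320,160,460,300,5)
c=bot.camera("top"); crop(c,"t46.png",290,180,430,320,5)
E
```

```text
[-0.18530443 -0.28281469] [ 0.39277981 -0.43580064  0.12319584]
```

View pics/s46.png

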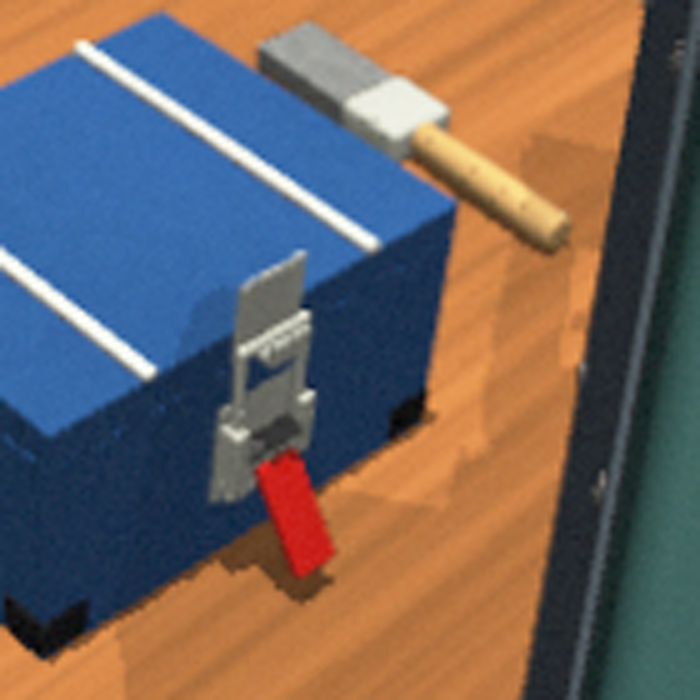

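View pics/t46.png

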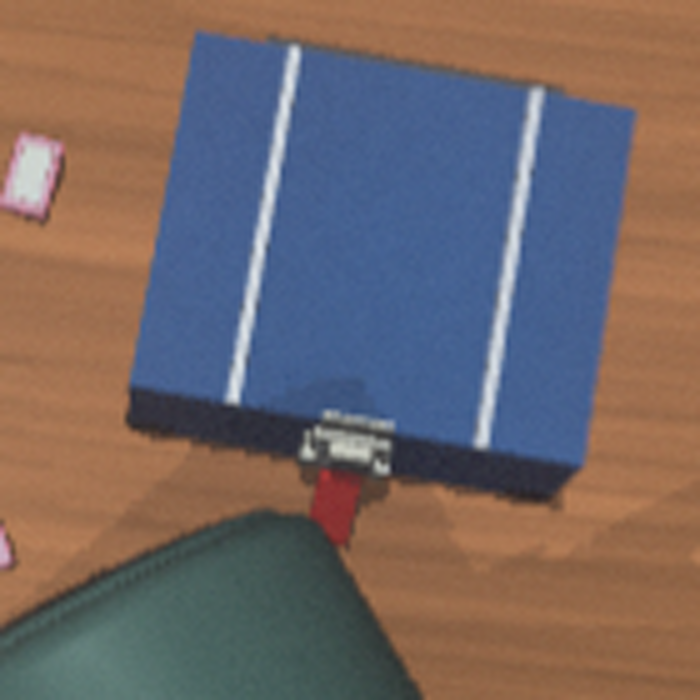

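```bash
python3 - <<'E'
from h import *
cs=bot.camera("side");ct=bot.camera("top")
for th in(0,.05,.1,.2,.3,.5,.8):
    f=th+np.pi/6
    o=[]
    for r in (8,58):
        x=-.098-r/1e3*np.sin(f)-.003*np.cos(f);z=.062-r/1e3*np.cos(f)+.003*np.sin(f)
        P=np.array([*cw(x,0),z]); o+=[((proj(cs,P)-[320,160])*5).round(0).tolist(),((proj(ct,P)-[290,180])*5).round(0).tolist()]
    print(th,o)
for z in(.1157,.118,.12,.125):
    for x in (-.0965,): print(z,(proj(cs,[*cw(x,0),z])-[320,160])*5)
E
```

```text
0 [[280.0, 460.0], [339.0, 473.0], [313.0, 569.0], [324.0, 532.0]]
0.05 [[280.0, 460.0], [339.0, 473.0], [318.0, 570.0], [324.0, 537.0]]
0.1 [[281.0, 459.0], [339.0, 474.0], [322.0, 570.0], [323.0, 541.0]]
0.2 [[282.0, 459.0], [339.0, 474.0], [331.0, 570.0], [322.0, 548.0]]
0.3 [[283.0, 458.0], [339.0, 475.0], [339.0, 568.0], [322.0, 555.0]]
0.5 [[284.0, 456.0], [339.0, 475.0], [353.0, 561.0], [321.0, 565.0]]
0.8 [[285.0, 451.0], [339.0, 475.0], [369.0, 541.0], [321.0, 573.0]]
0.1157 [278.69800066 338.58962307]
0.118 [279.21778514 334.09886333]
0.12 [279.67105726 330.18151093]
0.125 [280.80949644 320.33759133]
```

```bash
python3 - <<'E'
from h import *
cs=bot.camera("side")
im=cs["img"].astype(int); m=((im[:,:,0]>120)&(im[:,:,1]<60)&(im[:,:,2]<60)).astype(np.uint8)
m[:240]=0;m[:, :360]=0;m[:,400:]=0;m[285:]=0
cnt=max(cv2.findContours(m,0,1)[0],key=cv2.contourArea);r=cv2.minAreaRect(cnt);print(cv2.contourArea(cnt),((cv2.boxPoints(r)-[320,160])*5).round(0).tolist())
P=[]
for th in(0,.05,.1,.15,.2):
    f=th+np.pi/6;q=[]
    for r in(8,58):
        for y in(.011,-.011):
            x=-.098-r/1e3*np.sin(f)-.003*np.cos(f);z=.062-r/1e3*np.cos(f)+.003*np.sin(f)
            q.append(((proj(cs,[*cw(x,y),z])-[320,160])*5).round(0).tolist())
    print(th,q)
crop(cs,"s47.png",355,220,400,285,12)
E
```

```text
190.0 [[251.0, 464.0], [296.0, 448.0], [337.0, 562.0], [292.0, 578.0]]
0 [[260.0, 472.0], [299.0, 448.0], [294.0, 582.0], [332.0, 557.0]]
0.05 [[261.0, 472.0], [300.0, 448.0], [299.0, 583.0], [337.0, 558.0]]
0.1 [[261.0, 472.0], [300.0, 447.0], [303.0, 583.0], [341.0, 558.0]]
0.15 [[262.0, 471.0], [301.0, 447.0], [307.0, 583.0], [346.0, 558.0]]
0.2 [[262.0, 471.0], [301.0, 447.0], [312.0, 582.0], [350.0, 557.0]]
```

View pics/s47.png

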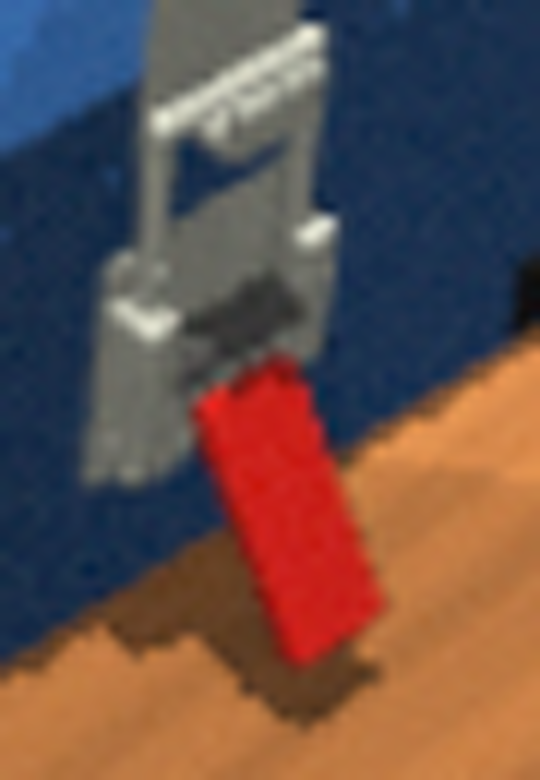

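```bash
python3 - <<'E'
from h import *
cs=bot.camera("side");ct=bot.camera("top")
g=lambda c,x,y,z,o,s:((proj(c,[*cw(x,y),z])-o)*s).round(0).tolist()
for n,x,z in(("seated",-.0965,.1157),("outside",-.108,.1146),("lip top",-.1035,.120),("plate foot",-.092,.113),("plate top",-.092,.145),("lip front bot",-.105,.113)):
    print(n,[g(cs,x,y,z,[355,220],12) for y in(.017,-.017,0.01,-.01)],[g(ct,x,y,z,[330,260],12) for y in(.017,-.017)])
crop(ct,"t47.png",330,250,385,300,12)
for n,x,z in(("seated",-.0965,.1157),("outside",-.108,.1146),("lip top",-.1035,.120),("plate top",-.092,.145)): print(n,[g(ct,x,y,z,[330,250],12) for y in(.017,-.017)])
E
```

```text
seated [[172.0, 137.0], [324.0, 49.0], [204.0, 119.0], [293.0, 67.0]] [[278.0, 77.0], [446.0, 108.0]]
outside [[222.0, 180.0], [374.0, 91.0], [254.0, 161.0], [343.0, 109.0]] [[268.0, 134.0], [436.0, 165.0]]
lip top [[205.0, 139.0], [357.0, 51.0], [237.0, 121.0], [326.0, 69.0]] [[274.0, 108.0], [442.0, 139.0]]
plate foot [[152.0, 135.0], [303.0, 48.0], [183.0, 117.0], [272.0, 65.0]] [[281.0, 57.0], [448.0, 88.0]]
plate top [[167.0, -18.0], [321.0, -105.0], [199.0, -36.0], [290.0, -87.0]] [[292.0, 31.0], [464.0, 62.0]]
lip front bot [[208.0, 177.0], [359.0, 89.0], [240.0, 159.0], [329.0, 107.0]] [[270.0, 121.0], [438.0, 151.0]]
seated [[278.0, 197.0], [446.0, 228.0]]
outside [[268.0, 254.0], [436.0, 285.0]]
lip top [[274.0, 228.0], [442.0, 259.0]]
plate top [[292.0, 151.0], [464.0, 182.0]]
```

View pics/t47.png

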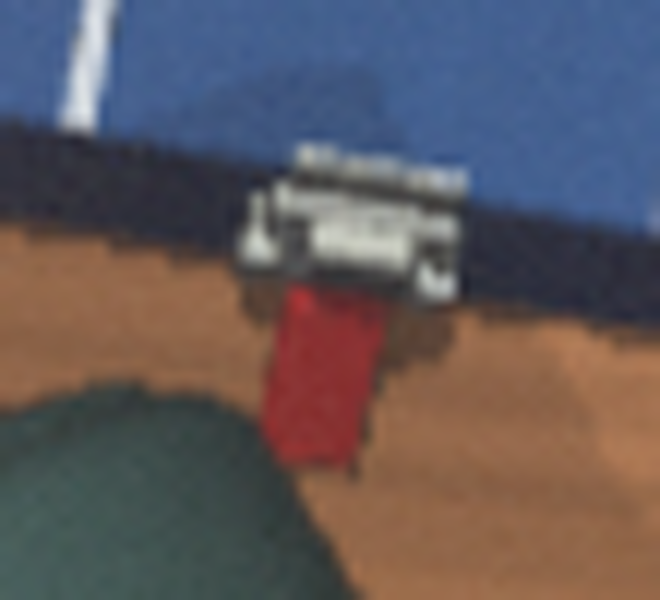

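```bash
python3 - <<'E'
from h import *
ct=bot.camera("top");print(plane(ct,(462,309),.11))
go([*cw(-.175,0),.13],86.1)
E
```

```text
[ 0.42992483 -0.41199705  0.11      ]
t=73.6 pos=[ 0.3937 -0.4315  0.1227] shift=[-0.0097  0.2786 -0.0043] yhead=86.2 z=[-0.009  0.012 -1.   ] turn=0.1 (tool z down => turn +=cw) j6=-2.45
```

Request:
arm_command(rows=[[[0,0.025,-0.01],0],[[0,0.07,-0.01],0],[[0,0.12,-0.01],0],[[-0.002,0.17,-0.01],0],[[-0.006,0.22,-0.005],0],[[-0.008,0.26,0.01],0],[[-0.008,0.279,0.04],0],[[-0.008,0.279,0.08],0],[[-0.008,0.279,0.115],0],[[-0.008,0.279,0.135],0]])

```text
time: 74.85
position: [0.4179, -0.1499, -0.0099]
tool_rot: [-0.103, -3.129, -0.02]
contact_force: [0.7, 0.2, -0.1]
grip_width: 0.0003
```

```bash
python3 - <<'E'
from h import *
go([*cw(-.145,0),-.023],86.1)
s,_=st();print(wc(s["position"]),s["contact_force"])
c=bot.camera("side"); crop(c,"s48.png",320,160,460,300,5)
E
```

```text
t=74.8 pos=[ 0.4179 -0.1499 -0.0099] shift=[-0.0347 -0.0044  0.0127] yhead=86.2 z=[-0.01   0.013 -1.   ] turn=0.1 (tool z down => turn +=cw) j6=-2.02
[-0.17952132  0.00414693] [ 0.73264319  0.18789825 -0.05119526]
```

View pics/s48.png

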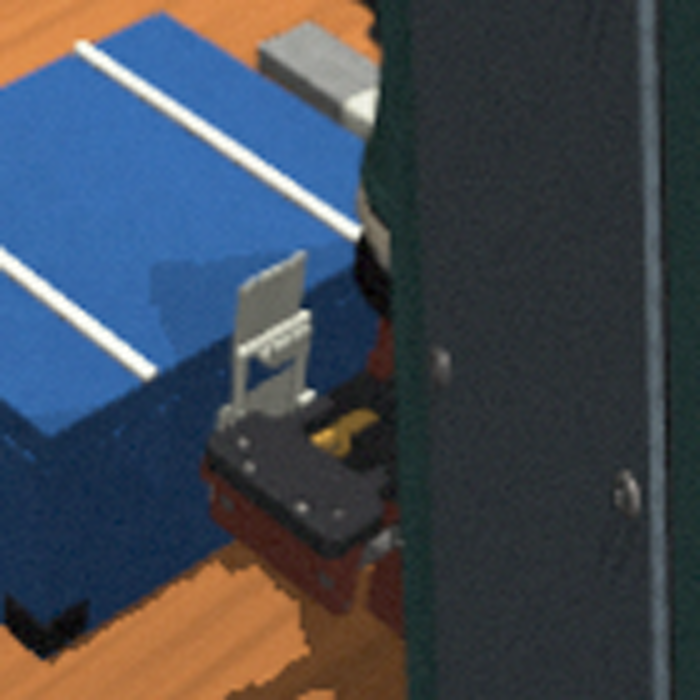

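Centre narrower than end plates, as hoped. Lower to just above bench and approach.

Request:
arm_command(rows=[[[-0.005,-0.003,0.005],0],[[-0.01,-0.004,0.009],0],[[-0.016,-0.004,0.012],0],[[-0.022,-0.004,0.012],0],[[-0.028,-0.004,0.012],0],[[-0.032,-0.004,0.012],0],[[-0.034,-0.004,0.012],0],[[-0.035,-0.004,0.012],0],[[-0.036,-0.004,0.012],0],[[-0.037,-0.004,0.012],0]])

```text
time: 76.15
position: [0.4525, -0.1555, -0.0241]
tool_rot: [-0.103, -3.126, -0.022]
contact_force: [-2.0, 0.0, -0.8]
grip_width: 0.0005
```

Request:
arm_command(rows=[[[-0.0005,0,0],0],[[-0.001,0,0],0],[[-0.0015,0,0],0],[[-0.002,0,0],0],[[-0.0025,0,0],0],[[-0.003,0,0],0],[[-0.003,0,0],0],[[-0.003,0,0],0],[[-0.003,0,0],0],[[-0.003,0,0],0]])

```text
time: 77.4
position: [0.4557, -0.1557, -0.0241]
tool_rot: [-0.103, -3.126, -0.022]
contact_force: [-0.8, 0.3, -0.9]
grip_width: 0.0005
```

```bash
python3 - <<'E'
from h import *
s,_=st();print(wc(s["position"]),s["position"][2],s["contact_force"])
E
```

```text
[-0.14140936  0.0008838 ] -0.024060995689462926 [-0.82640111  0.34349707 -0.89112443]
```

Request:
arm_command(rows=[[[-0.0005,0,0],0],[[-0.001,0,0],0],[[-0.0015,0,0],0],[[-0.0015,0,0],0],[[-0.002,0,0],0],[[-0.002,0,0],0],[[-0.002,0,0],0],[[-0.002,0,0],0],[[-0.002,0,0],0],[[-0.002,0,0],0]])

```text
time: 78.65
position: [0.4571, -0.1557, -0.0242]
tool_rot: [-0.103, -3.125, -0.023]
contact_force: [-4.4, -0.8, -0.5]
grip_width: 0.0006
```

Request:
arm_command(rows=[[[-0.0005,0,0],0],[[-0.001,0,0],0],[[-0.0015,0,0],0],[[-0.0015,0,0],0],[[-0.002,0,0],0],[[-0.002,0,0],0],[[-0.002,0,0],0],[[-0.002,0,0],0],[[-0.002,0,0],0],[[-0.002,0,0],0]])

```text
time: 79.9
position: [0.4571, -0.1555, -0.0244]
tool_rot: [-0.102, -3.122, -0.024]
contact_force: [-8.8, -2.5, 2.4]
grip_width: 0.0006
```

Request:
arm_command(rows=[[[0.008,0,0],0],[[0.02,0,-0.005],0],[[0.03,0,-0.02],0],[[0.04,-0.01,-0.05],0],[[0.045,-0.03,-0.1],0],[[0.045,-0.07,-0.14],0],[[0.045,-0.12,-0.17],0],[[0.045,-0.17,-0.17],0],[[0.045,-0.22,-0.17],0],[[0.045,-0.26,-0.17],0]])

```text
time: 81.15
position: [0.3978, -0.4168, 0.1442]
tool_rot: [-0.103, -3.124, -0.021]
contact_force: [-0.3, -0.2, 0.4]
grip_width: 0.0005
```

```bash
python3 - <<'E'
from h import *
cs=bot.camera("side");ct=bot.camera("top")
crop(cs,"s49.png",355,220,400,285,12);crop(ct,"t49.png",330,250,385,300,12)
cv2.imwrite("pics/s50.png",cs["img"][:,:,::-1]);cv2.imwrite("pics/t50.png",ct["img"][:,:,::-1])
E
```

```text
(no output)
```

View pics/s49.png

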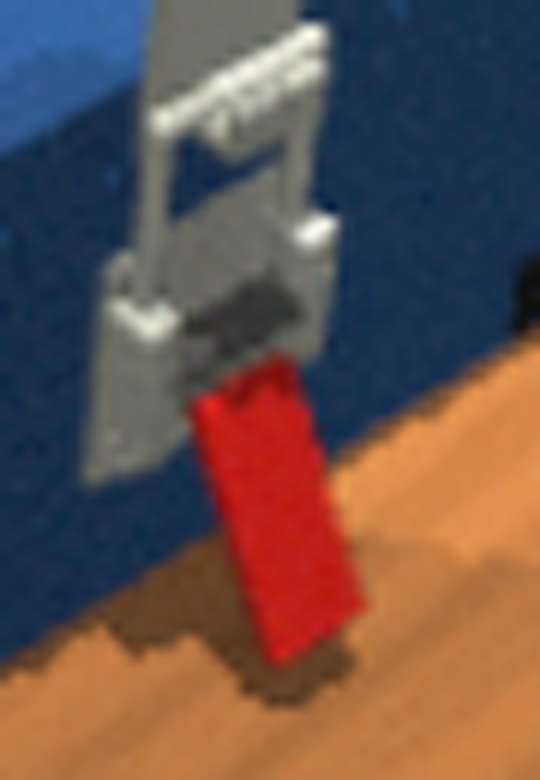

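View pics/t49.png

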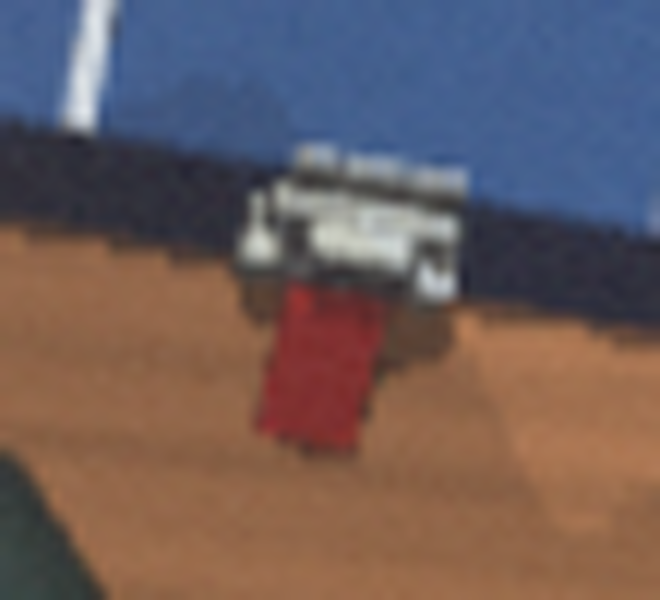

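View pics/s50.png

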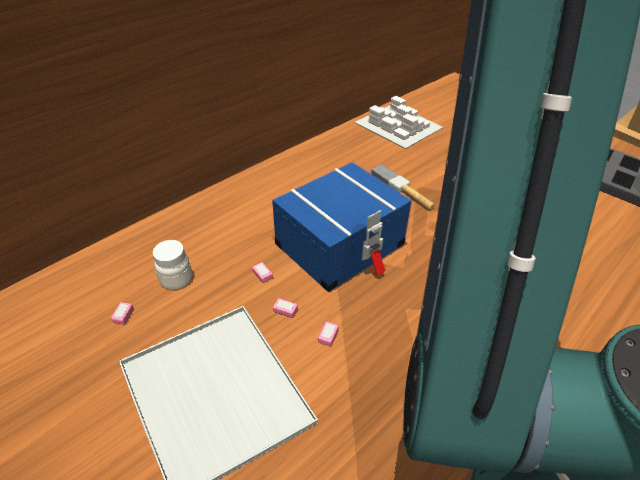

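View pics/t50.png

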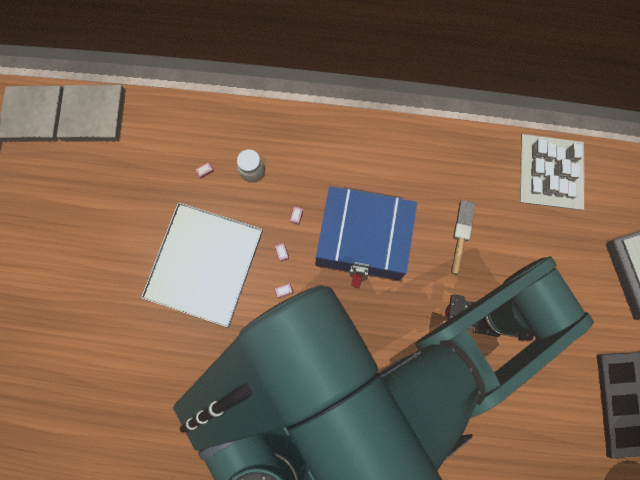

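Request:
arm_command(rows=[[[0,0,-0.03],0],[[0,-0.03,-0.06],0],[[0,-0.07,-0.07],0],[[0,-0.11,-0.07],0],[[0,-0.15,-0.07],0],[[0,-0.18,-0.07],0],[[0,-0.18,-0.07],0],[[0,-0.18,-0.07],0],[[0,-0.18,-0.07],0],[[0,-0.18,-0.07],0]])

```text
time: 82.5
position: [0.3872, -0.5986, 0.2126]
tool_rot: [-0.105, -3.124, -0.017]
contact_force: [-0.7, -0.3, 0.7]
grip_width: 0.0005
```

```bash
python3 - <<'E'
from h import *
ct=bot.camera("top");cs=bot.camera("side")
crop(ct,"t51.png",300,160,500,340,4);crop(cs,"s51.png",350,140,530,290,4)
E
```

```text
(no output)
```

View pics/t51.png

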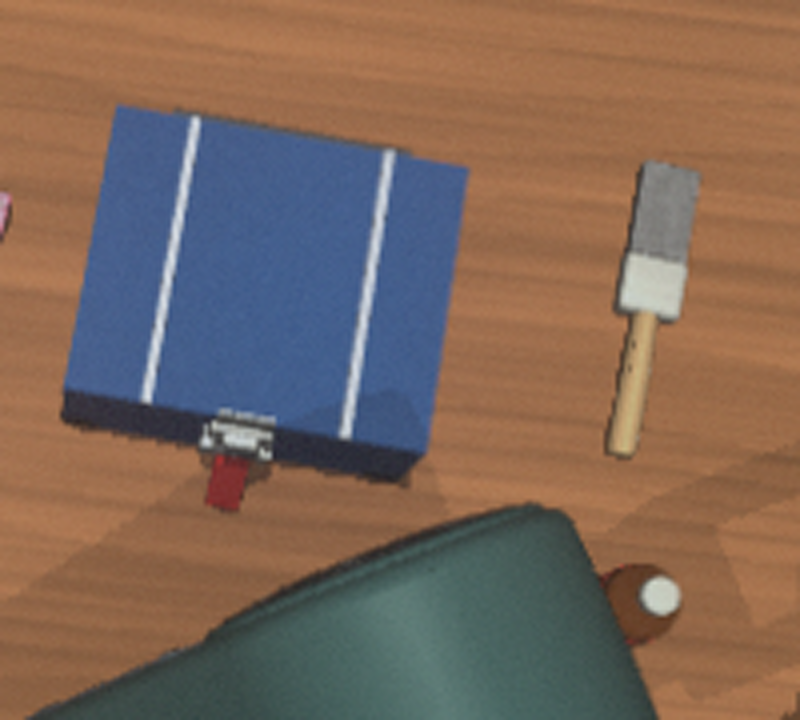

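View pics/s51.png

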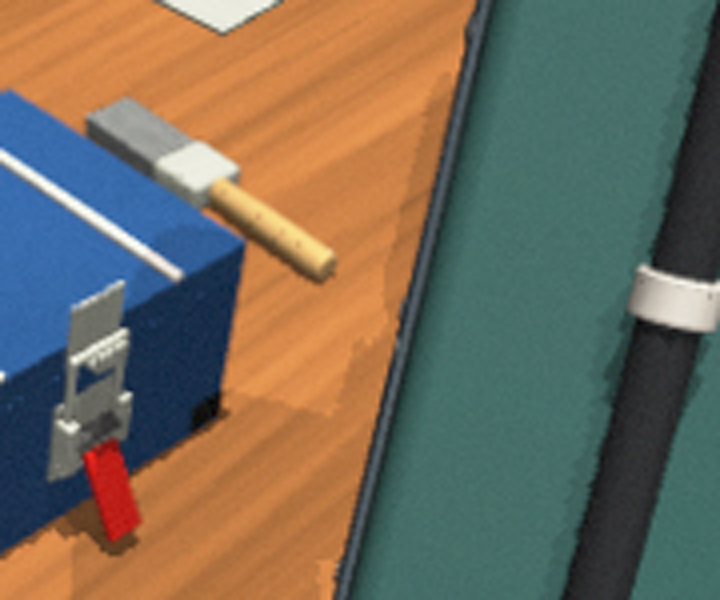

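```bash
python3 -c "
from bench import bot
print(bot.close_job())"
```

```text
the job is handed in; nothing more can be done
None
```

The job is handed in at about 83 s of the 208 s allowed. I packed the three silver bars that were in the tray, closed the row with the orange stop and locked its knob. I then shut the lid, swung the wire loop over the keeper and pressed the red lever down.

**What the last checks showed:**
- **Bars and stop:** the pictures show the bars side by side against the plain end, with the stop touching them. The stop stalled against the row at about 11 N.
- **Knob:** it was turned clockwise until it met an end stop (0.5 N m). In the last picture the wing looked about 80° round from its starting line. The gripper had turned to about 90°, so the wing may have slipped a few degrees in the grip.
- **Latch:** the loop's bar matches the seated position in both views, to about 1–3 mm.
- **Lever:** after the first press it was still about 0.1 rad up, so I pressed again until it stalled at about 9 N. Its end then matched the fully-down position.
- **Things to leave alone:** the bottle, jar and brush are where they were, the pink look-alikes look unmoved and the tray is empty.

**What disagreed:**
- The reported tool height was about 31 mm below the real fingertips. Because of this, the first two grasps closed on air without touching anything. I corrected for it from then on, and the bars met the channel floor at the height expected.
- The two cameras differed by about 2–3 mm in x and y.
- I could not read the lid's gap directly; that it is pulled tight is judged from the lever and loop.

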